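# Build the column of stacking parts cases on its base case

## Task

Make up the carrying column of parts cases: pull the drawer open for the middle case, and stack the deep case (on the sloping stand), then the middle case, then the flat case on the base case where it stands, tallest lowest, each seated fully home inside the lid rim of the one below. Leave the base case, the bottle, the cup and the other loose things where they are.

Things in the scene. Friction and masses are not known exactly. Their poses are not given: they have to be found in the camera images.
- base_case_center (a point): Centre, half-way up, of the base case (closed, grey, 88 x 62 x 66 mm high, 600 g). x along the 88 mm side, z up through the lid; half a turn about z fits as well. All four cases: lid panel 5 mm below the top inside a flared 5 mm rim; an inset foot 78 x 52 x 5.5 mm drops inside the rim below with 1.5 mm play, so a case seats 5 mm below the top of the one under it. Stands flat in the near or far place of the middle lane.
- deep_case_center (a point): Centre, half-way up, of the deep case (closed, grey, 88 x 62 x 58 mm high, 180 to 370 g). x along the 88 mm side, z up through the lid; half a turn about z fits as well. Lies on the sloping stand, tilted 30 degrees with it (lid faces up and to the front), lower short end against the stop; at least 25 mm free beside each long side.
- middle_case_center (a point): Centre, half-way up, of the middle case (closed, grey, 88 x 62 x 48 mm high, 150 to 300 g). x along the 88 mm side, z up through the lid; half a turn about z fits as well. Lies flat on the drawer's floor inside the nearly shut drawer, long side along the slide, 25 mm or more free beside each long side.
- flat_case_center (a point): Centre, half-way up, of the flat case (closed, grey, 88 x 62 x 40 mm high, 110 to 230 g). x along the 88 mm side, z up through the lid; half a turn about z fits as well. The lowest case; lies flat on the table in the other place of the middle lane.
- stand_face (a point): Mid-point of the upper face of the sloping stand (folded grey sheet steel, fixed, 130 mm wide, face 134 mm long, rear edge 85 mm high). x axis level, to the stand's back; z up. The face rises to the back at 30 degrees; stop at its low front edge 14 mm high, side flanges 6 mm.
- drawer_handle (a point): Middle of the drawer's bar handle: 11 mm thick, 86 mm long along this point's y axis, level, 35 mm in front of the drawer's face, 48 mm above the table. The drawer slides out along this point's -x axis. Cabinet (fixed): 170 mm deep, 150 mm wide, flat top 84 mm above the table.
- drawer (a joint): Drawer opening in m: 0 shut, 0.135 fully out; starts within 0.015 of shut; about 1.2 N of friction, stays where it is left. Tray inside 134 mm wide, 152 mm long; floor 11 mm, wall tops 56 mm above the table. Open by 0.12 or more, the case in it is clear of the cabinet's top.
- hardener_bottle: White plastic bottle with red cap, 48 mm diameter, 115 mm tall, standing loose behind the far place of the lane; origin at the centre of its underside. Bystander.
- sanding_block: Cork sanding block 60 x 100 x 30 mm lying loose on the rear of the cabinet's top; origin at the centre of its underside. Bystander.
- mixing_cup: Clear plastic mixing cup with a stir stick, 56 mm diameter, 69 mm tall, standing loose in front of the sloping stand; origin at the centre of its underside. Bystander.
- hex_keys: Red folding hex-key set, 27 x 90 x 20 mm, lying loose at the near edge of the table; origin at the centre of its underside. Bystander.

How it is judged:
On the way, in this order (a step that is already met when the one before it is completed fails the run):
1. the deep case is seated on the base case (z of deep_case_center in the frame of base_case_center between 0.0545 and 0.0595 m and horizontal distance between deep_case_center and base_case_center below 0.005 m and angle between the x axis of deep_case_center and the x axis of base_case_center, either way round below 0.07 rad and angle between deep_case_center's own z axis and vertical below 0.04 rad), for 0.2 s.
2. the middle case is seated on the deep case (z of middle_case_center in the frame of deep_case_center between 0.0455 and 0.0505 m and horizontal distance between middle_case_center and deep_case_center below 0.005 m and angle between the x axis of middle_case_center and the x axis of deep_case_center, either way round below 0.07 rad and angle between middle_case_center's own z axis and vertical below 0.04 rad), for 0.2 s.
3. the flat case is seated on the middle case (z of flat_case_center in the frame of middle_case_center between 0.0365 and 0.0415 m and horizontal distance between flat_case_center and middle_case_center below 0.005 m and angle between the x axis of flat_case_center and the x axis of middle_case_center, either way round below 0.07 rad and angle between flat_case_center's own z axis and vertical below 0.04 rad), for 0.2 s.
At the end, for the whole second after the job is handed in: Deep on base, middle on deep, flat on middle: each centred on the one below within 5 mm, square within 4 degrees, level within 2 degrees, seated to 2.5 mm in height; base case flat on the table and within 30 mm of where it stood (all of step 1 and all of step 2 and all of step 3 and distance of base_case_center from where it was at the start of the episode below 0.03 m and angle between base_case_center's own z axis and vertical below 0.04 rad); the robot touches nothing.
It fails at once if a bystander is shifted by more than 40 mm (distance of any of hardener_bottle, sanding_block, mixing_cup, hex_keys from where it was at the start of the episode above 0.04 m).
It fails at once if the bottle or the cup is tipped over (angle between any of hardener_bottle, mixing_cup's own z axis and vertical above 0.4 rad).
It also fails if it takes over 67 s, if anything falls off the work surface, if the arm or the gripper's body presses on something with over 40 N, if the wrist force passes 120 N, or if a joint passes its speed limit or range.

## Robot

A 6-joint arm with a two-finger parallel gripper is mounted at the origin on a cart in front of the work surface, level with it; the furniture and walls round the work are solid. World frame = base frame: x ahead of the robot, y to its left, z up, the work surface at z = 0. Lengths are in m, angles in rad, forces in N, time in s.
With the tool pointing down it reaches from about 0.3 to 0.775 m from the base axis. Payload 14.6 kg.
Tool frame: the origin (TCP) lies midway between the tips of the shut fingers; the grasp point (between the pads) lies 19 mm behind it; z points along the fingers, y is the direction in which the jaws open and shut (so a half turn about z gives the same grasp; the last joint's range is limited). The gripper opens to 85 mm and grips with 20 to 120 N. Pads are 22 mm wide; open, the fingers measure 114 mm over their backs; the gripper's body (76 mm by 85 mm) begins 54 mm behind the grasp point. The pads swing forward as they close: fully open they stand 13 mm farther back than shut.
Start: joints at [-1.205, 0.3, 1.521, -0, 1.321, -0.067], TCP at [0.231, -0.499, 0.196] pointing down, gripper open.
Joint ranges: [-3.03, 3.03], [-0.79, 2.21], [0.23, 2.52], [-1.04, 4.18], [0, 3.07], [-2.55, 2.55]. Speed limits (rad/s): [2.22, 2.22, 2.57, 3.14, 3.14, 3.14].

## Interface

Orientations are given as [roll, pitch, yaw] about the fixed x, y, z axes, in that order (R = Rz(yaw) Ry(pitch) Rx(roll)).
In Python, from rig import arm, capture, camera_params, ticket, trace gives the robot as it stands.
- The arm moves only by the tool step_arm, never from a script. Its argument "plan" is one flat list of numbers, 6 for each row, row after row: the shift along the tool's x, y, z in cm, then the turn, a rotation vector about the tool's x, y, z in rad. A call has 1 to 12 rows; each row is the pose to reach, as a shift and turn from the pose commanded when the call began, along the tool's axes at that moment; what a row does not reach only later rows make up. A row lasts 1/12 s, in which the tool goes at most 41.7 mm and 7.16 degrees, less where a joint would pass 70% of its speed; a pose out of reach is approached as far as the arm can. A call with a gripper value outside its range is refused whole. "jaw" is the closure, from 0 (fully open) to 1 (shut), set as the call begins (left out, the last holds). The fingers move at their own pace and stop on an object; "newtons" is the grip in N (left out, the last holds). Time passes only in rows, so rows that repeat a pose let the fingers close. It gives the time, the measured TCP pose, the force and the opening at its end, in the units of the state.
- arm.get_state(): the state, without advancing time (a new reading comes with each control period).
- capture(name): name is "scene" or "side" or "wrist"; returns the picture (384x512x3 uint8, red, green, blue); there is no depth.
- camera_params(name): a dict with "fx", "fy", "cx", "cy" (pixels), "T" (4x4, takes a point from camera to world coordinates); the wrist camera has in their place "hand_eye" (4x4, takes a point from camera to tool coordinates, whose origin is the TCP and whose axes are the flange's). Camera axes: x right, y down, z forward; pixel columns grow to the right and rows downward; lengths in m; the calibration is good to about 2 mm. A picture is of the moment at which its call begins: read the wrist's pose just before it. camera_params takes no time and is no camera call.
- ticket.close_job(): hands the job in, once; it reports no verdict.
Trained networks look in the newest picture that a camera, given by its name, has taken for a name from the list of things; names that differ only in an ending like _2 or _b are one class to them, and where a whole thing is asked for, a point or a joint stands for the part that bears it (a point fixed in the world has none). Each returns a list of dicts, best first, with "score" (0 to 1); they miss things now and then, are a little off and sometimes report something else, mostly with a low value. They report only what shows in the picture. A call takes as long as a camera call.
- trace(camera, query): "pixels" (384x512 bool, what is visible of it) and "extent" ([left, top, right, bottom] in pixels, round what is visible of it).
The state is a dict: "time": time; "qpos": joint angles; "qd": joint speeds; "tau": joint torques, N m; "ee_pos": TCP position; "tcp_rot": TCP orientation; "contact_force": force on the tool from outside, world axes, zero at the start; "ft_torque": the same for the moment, N m; "grip_width": opening from 0.0 (shut) to 1.0 (fully open).
Only numpy, scipy, OpenCV 4.12 (cv2) and the standard library are available. Lean on these libraries where they do the work, as an engineer would, in place of code of your own. Each camera call takes 0.05 s, during which the arm holds its last target.

## Working session

There is one attempt and no reset: what is moved stays moved. The work goes in short steps, Python scripts to look and compute and a tool call to move; the robot and the scene stay as the last step left them, time stands still between calls to the robot, and variables do not carry over. Pictures are saved under pics/ and viewed, and the job is handed in when it is done.

Besides the shell and the picture viewer there is one more tool, called after "Call:" as name(argument=value, ...) on one line, values as JSON. step_arm: Moves the arm, as the interface text tells. Its arguments: {"type":"object","properties":{"plan":{"type":"array","items":{"type":"number"}},"jaw":{"type":"number"},"newtons":{"type":"number"}},"required":["plan"]}

```bash
ls; mkdir -p pics; python3 - <<'E'
from rig import arm,capture,camera_params
import cv2,json
print(arm.get_state())
for n in ["scene","side","wrist"]:
    im=capture(n); cv2.imwrite(f"pics/{n}0.png",im[:,:,::-1])
    p=camera_params(n); print(n,{k:(v.tolist() if hasattr(v,'tolist') else v) for k,v in p.items()})
E
```

```text
pics
{'time': 0.0, 'qpos': array([-1.20461133e+00,  3.00467480e-01,  1.52162582e+00,  3.62652547e-05,
        1.32071978e+00, -6.66265511e-02]), 'qd': array([-0.00092094,  0.00120992,  0.00028846, -0.00152717, -0.00068945,
        0.00161201]), 'tau': array([-1.84262799e-04, -5.43506813e+01, -3.61791837e+01, -3.06331413e-05,
        4.03905098e-03,  1.91965637e-05]), 'ee_pos': array([ 0.23056966, -0.49900878,  0.19540441]), 'tcp_rot': array([-3.14037727e+00, -1.16300874e-04,  4.32802480e-01]), 'contact_force': array([ 0.42861985,  0.2529881 , -0.29853548]), 'ft_torque': array([-0.05074246, -0.01490968,  0.05316606]), 'grip_width': 1.0030809628111357}
scene {'fx': 434.0920065367922, 'fy': 434.0920065367922, 'cx': 256.8940549592087, 'cy': 198.75573562324377, 'T': [[0.8404437534117004, -0.2855918136539772, 0.46053405229698774, 0.040166316060834775], [-0.5418208937418552, -0.45727665414912905, 0.7052149889749613, -0.9312605343278821], [0.009187842838777917, -0.8422205041104197, -0.5390549192799933, 0.6951647765697355], [0.0, 0.0, 0.0, 1.0]]}
side {'fx': 379.98826435767535, 'fy': 379.98826435767535, 'cx': 254.6630027270416, 'cy': 195.74919082285265, 'T': [[0.9994368942541216, 0.032088184362685304, -0.009810342908481833, 0.552431241235217], [0.028462230026798586, -0.6558793294926607, 0.7543289777054566, -0.7948232508328456], [0.01777064617782049, -0.7541834349603312, -0.6564233013580937, 0.6448506772039989], [0.0, 0.0, 0.0, 1.0]]}
wrist {'fx': 278.6435364362345, 'fy': 278.6435364362345, 'cx': 255.5349202818735, 'cy': 194.0309771746748, 'hand_eye': [[0.00010362829468370351, -0.9636300062612618, -0.2672399676210395, 0.06810821431585545], [0.9999999668783845, 3.689927148952331e-05, 0.00025471880812151786, 0.0003545582836534944], [-0.00023559372654691994, -0.26723998516569614, 0.9636299781680894, -0.17839906619162169], [0.0, 0.0, 0.0, 1.0]]}
```

View pics/scene0.png

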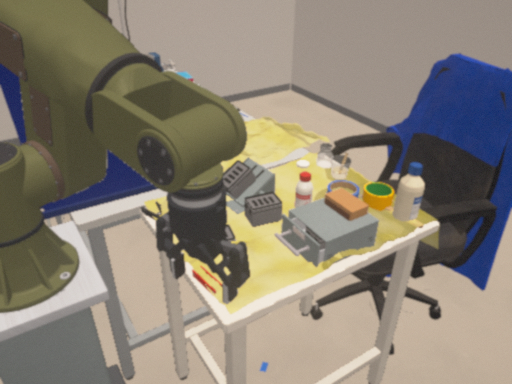

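View pics/side0.png

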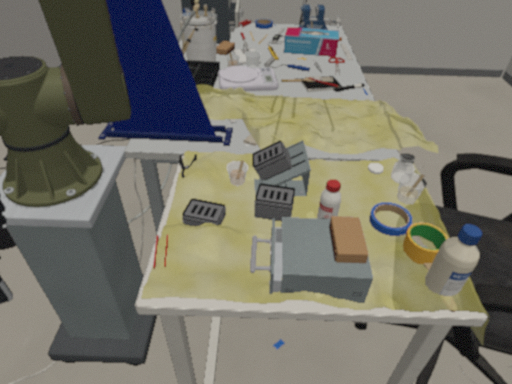

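View pics/wrist0.png

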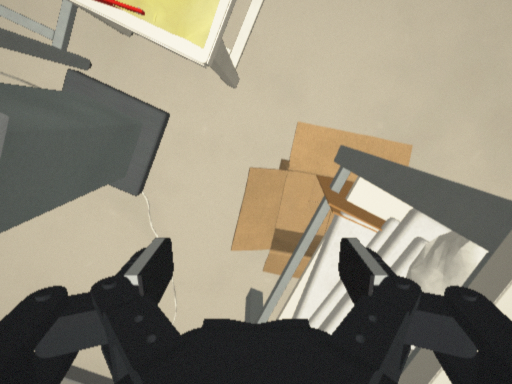

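```bash
cat > h.py <<'E'
import numpy as np, cv2
from scipy.spatial.transform import Rotation as R
from rig import arm,capture,camera_params,trace
def Tof(pos,rpy):
    T=np.eye(4);T[:3,:3]=R.from_euler('xyz',rpy).as_matrix();T[:3,3]=pos;return T
def tool():
    s=arm.get_state();return Tof(s['ee_pos'],s['tcp_rot'])
def cam(n,Tt=None):
    p=camera_params(n);K=np.array([[p['fx'],0,p['cx']],[0,p['fy'],p['cy']],[0,0,1]])
    T=np.array(p['T']) if 'T' in p else (tool() if Tt is None else Tt)@np.array(p['hand_eye'])
    return K,T
def proj(P,K,T):
    P=np.atleast_2d(P);c=(P-T[:3,3])@T[:3,:3];q=c@K.T;return q[:,:2]/q[:,2:]
def ray(uv,K,T,z):
    d=T[:3,:3]@np.linalg.inv(K)@np.array([uv[0],uv[1],1.]);t=(z-T[2,3])/d[2];return T[:3,3]+t*d
def box(c,Rm,s):
    g=np.array([[i,j,k] for i in(-.5,.5) for j in(-.5,.5) for k in(-.5,.5)])
    return np.asarray(c)+(g*np.asarray(s))@Rm.T
def go(pos,rpy,Tt=None):
    Tt=tool() if Tt is None else Tt
    D=np.linalg.inv(Tt)@Tof(pos,rpy)
    return np.round(np.r_[D[:3,3]*100,R.from_matrix(D[:3,:3]).as_rotvec()],3)
def down(yaw): return [np.pi,0,yaw]
E
python3 - <<'E'
from h import *
names="base_case_center deep_case_center middle_case_center flat_case_center drawer_handle hardener_bottle sanding_block mixing_cup hex_keys".split()
K,T=cam('side')
for c in ['side','scene']:
    K,T=cam(c)
    capture(c)
    for n in names:
        if c=='scene' and n not in('base_case_center','deep_case_center','drawer_handle'):continue
        r=trace(c,n)
        for k,x in enumerate(r[:3]):
            e=x['extent'];print(c,n,round(x['score'],2),[int(v) for v in e],int(x['pixels'].sum()),ray(((e[0]+e[2])/2,(e[1]+e[3])/2),K,T,.03).round(3))
            if k==0: np.save(f'm_{c}_{n}.npy',x['pixels'])
print(arm.get_state()['time'])
E
```

```text
side base_case_center 0.65 [252, 182, 293, 222] 1342 [ 0.588 -0.11   0.03 ]
side deep_case_center 0.58 [249, 143, 290, 180] 1080 [0.581 0.055 0.03 ]
side flat_case_center 0.85 [182, 198, 225, 227] 953 [ 0.426 -0.155  0.03 ]
side drawer_handle 0.85 [248, 227, 281, 295] 952 [ 0.57  -0.293  0.03 ]
side hardener_bottle 0.8 [319, 183, 343, 216] 712 [ 0.732 -0.095  0.03 ]
side hardener_bottle 0.33 [248, 218, 281, 293] 1117 [ 0.57  -0.279  0.03 ]
side sanding_block 0.95 [330, 214, 371, 263] 1574 [ 0.759 -0.223  0.03 ]
side sanding_block 0.2 [153, 234, 165, 271] 151 [ 0.349 -0.28   0.03 ]
side mixing_cup 0.95 [223, 157, 246, 185] 423 [0.488 0.008 0.03 ]
side hex_keys 0.65 [151, 249, 152, 268] 46 [ 0.338 -0.296  0.03 ]
scene base_case_center 0.82 [243, 192, 283, 228] 1055 [ 0.59  -0.121  0.03 ]
scene deep_case_center 0.77 [221, 163, 257, 198] 806 [0.618 0.052 0.03 ]
scene drawer_handle 0.9 [274, 214, 321, 268] 1304 [ 0.588 -0.279  0.03 ]
0.85
```

```bash
python3 -c "
import cv2
im=cv2.imread('pics/side0.png')[120:320,140:400]
cv2.imwrite('pics/side0c.png',cv2.resize(im,None,fx=3,fy=3,interpolation=cv2.INTER_CUBIC))"
```

```text
(no output)
```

View pics/side0c.png

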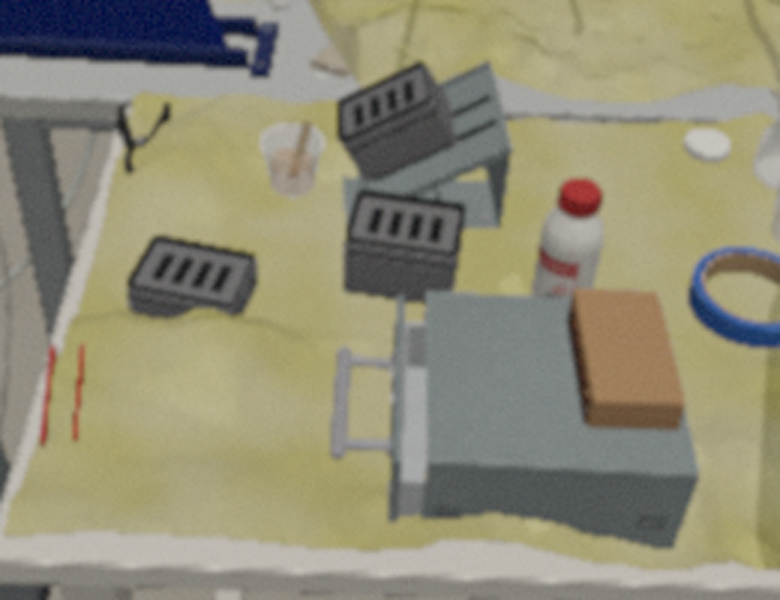

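```bash
python3 - <<'E'
from h import *
print(go([.46,-.12,.30],down(0)))
E
```

```text
[ 36.726 -24.813 -10.402   0.      0.      0.433]
```

Call:
step_arm(plan=[36.7,-24.8,-10.4,0,0,0.433,36.7,-24.8,-10.4,0,0,0.433,36.7,-24.8,-10.4,0,0,0.433,36.7,-24.8,-10.4,0,0,0.433,36.7,-24.8,-10.4,0,0,0.433,36.7,-24.8,-10.4,0,0,0.433,36.7,-24.8,-10.4,0,0,0.433,36.7,-24.8,-10.4,0,0,0.433,36.7,-24.8,-10.4,0,0,0.433,36.7,-24.8,-10.4,0,0,0.433,36.7,-24.8,-10.4,0,0,0.433,36.7,-24.8,-10.4,0,0,0.433])

```text
time: 1.85
ee_pos: [0.4623, -0.1155, 0.3017]
tcp_rot: [-3.141, -0.003, 0.005]
contact_force: [0.1, -0.8, -0.4]
grip_width: 1.001
```

```bash
python3 - <<'E'
from h import *
s=arm.get_state();print(s['time'],s['ee_pos'],s['tcp_rot'],abs(s['qd']).max())
Tt=tool();im=capture('wrist');cv2.imwrite('pics/w1.png',im[:,:,::-1]);np.save('w1T.npy',Tt)
K,T=cam('wrist',Tt)
for n in "base_case_center deep_case_center flat_case_center drawer_handle".split():
    for x in trace('wrist',n)[:2]:
        e=x['extent'];print(n,round(x['score'],2),[int(v) for v in e],ray(((e[0]+e[2])/2,(e[1]+e[3])/2),K,T,.05).round(3))
s=arm.get_state();print(s['time'],s['ee_pos'],s['tcp_rot'],abs(s['qd']).max())
E
```

```text
1.85 [ 0.46230643 -0.11549948  0.30166605] [-3.14138800e+00 -2.81817474e-03  4.82034951e-03] 0.08911956000713157
base_case_center 0.25 [320, 61, 438, 111] [ 0.574 -0.294  0.05 ]
deep_case_center 0.59 [127, 35, 196, 116] [0.587 0.019 0.05 ]
flat_case_center 0.9 [254, 151, 301, 214] [ 0.43  -0.151  0.05 ]
drawer_handle 0.92 [317, 60, 438, 113] [ 0.574 -0.292  0.05 ]
2.1 [ 0.45929675 -0.12115014  0.299652  ] [-3.14152918e+00  5.59108980e-04 -1.52291951e-03] 0.010610052840733896
```

View pics/w1.png

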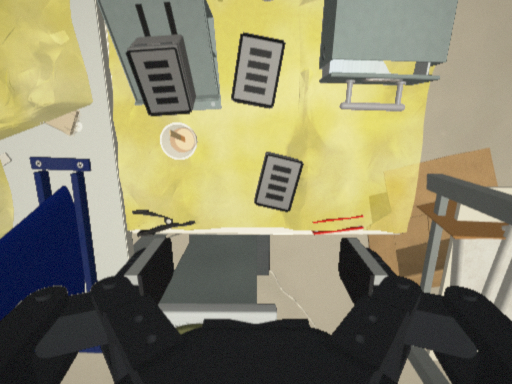

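```bash
cat >> h.py <<'E'
from scipy.optimize import minimize
def hullmask(pts,shape=(384,512),ss=4):
    h=cv2.convexHull((pts*ss*1.0+ss/2-.5).astype(np.float32)).reshape(-1,2)
    m=np.zeros((shape[0]*ss,shape[1]*ss),np.uint8)
    cv2.fillConvexPoly(m,np.round(h*16).astype(np.int32),255,lineType=cv2.LINE_8,shift=4)
    return cv2.resize(m,(shape[1],shape[0]),interpolation=cv2.INTER_AREA)/255.
def fitbox(mask,size,z,x0,K,T,valid=None):
    # flat box, unknown x,y,yaw ; mask float
    v=np.ones(mask.shape) if valid is None else valid
    def f(p):
        Rm=R.from_euler('z',p[2]*1.).as_matrix()
        m=hullmask(proj(box([p[0],p[1],z],Rm,size),K,T))
        return (np.abs(m-mask)*v).sum()
    best=None
    for dy in(-.25,0,.25):
        r=minimize(f,[x0[0],x0[1],x0[2]+dy],method='Nelder-Mead',options=dict(initial_simplex=np.array([x0+np.array(d)+[0,0,dy] for d in([0,0,0],[.012,0,0],[0,.012,0],[0,0,.15])]),xatol=1e-5,fatol=.01,maxiter=300))
        if best is None or r.fun<best.fun:best=r
    return best
def yellow(im):
    h=cv2.cvtColor(im,cv2.COLOR_RGB2HSV);return ((h[...,0]>18)&(h[...,0]<40)&(h[...,1]>60))
E
python3 - <<'E'
from h import *
Tt=tool();im=capture('wrist');cv2.imwrite('pics/w2.png',im[:,:,::-1]);np.save('w2T.npy',Tt)
K,T=cam('wrist',Tt)
big=cv2.resize(im[0:230,90:450],None,fx=2.2,fy=2.2,interpolation=cv2.INTER_CUBIC);cv2.imwrite('pics/w2c.png',big[:,:,::-1])
m=(~yellow(im)).astype(np.uint8)
cv2.imwrite('pics/m2.png',m*255)
n,l,st,c=cv2.connectedComponentsWithStats(m)
for i in range(1,n):
    if st[i,4]>300: print(i,st[i],c[i])
for name,x0,size in (('flat',[.43,-.15,-.2],[.088,.062,.040]),('base',[.588,-.11,-.15],[.088,.062,.066])):
    u=proj([x0[0],x0[1],size[2]/2],K,T)[0]
    i=l[int(u[1]),int(u[0])]
    mm=(l==i).astype(float)
    mm=cv2.morphologyEx(mm,cv2.MORPH_OPEN,np.ones((3,3)))
    r=fitbox(mm,size,size[2]/2,np.array(x0),K,T)
    print(name,u,i,mm.sum(),r.x,r.fun)
E
```

```text
1 [     0      0    512    384 135258] [266.63785506 221.43540493]
2 [ 227   30   53   76 3005] [252.40432612  66.97603993]
14 [155 120  39  39 851] [171.50998825 139.29494712]
18 [ 251  150   49   59 1972] [274.68509128 178.99290061]
flat [272.68684237 176.97338444] 18 1963.0 [ 0.42614169 -0.15194318 -0.18732311] 257.10588235294114
base [247.79772539  74.28816025] 2 2997.0 [ 0.59076778 -0.11769367 -0.17303005] 288.6156862745098
```

View pics/w2c.png

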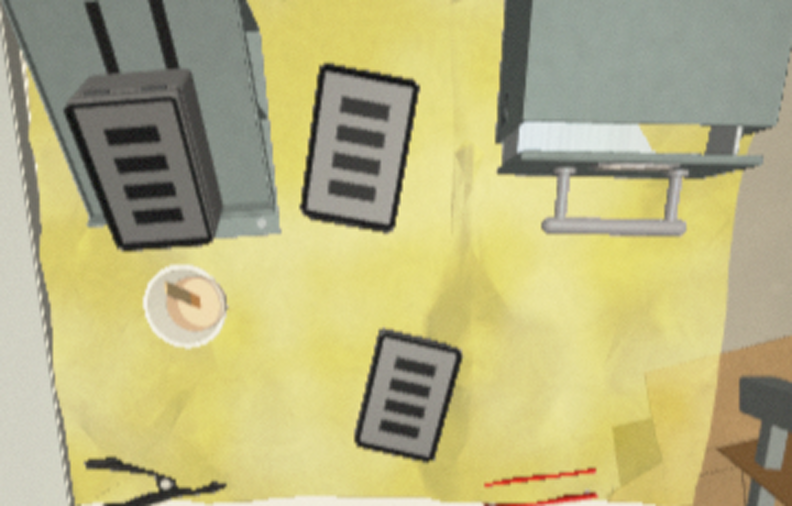

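View pics/m2.png

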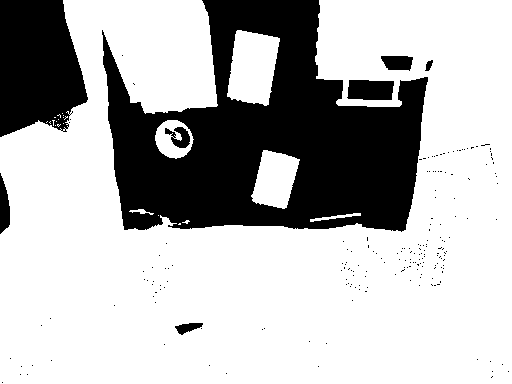

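```bash
python3 - <<'E'
from h import *
im=cv2.imread('pics/w2.png');K,T=cam('wrist',np.load('w2T.npy'))
S=5;x0,y0=210,10
big=cv2.resize(im[y0:y0+110,x0:x0+90],None,fx=S,fy=S,interpolation=cv2.INTER_NEAREST)
big2=cv2.resize(im[145:215,245:305],None,fx=S,fy=S,interpolation=cv2.INTER_NEAREST)
def dr(big,P,x0,y0,c):
    q=((proj(P,K,T)-[x0,y0]+.5)*S).round().astype(int)
    for a in range(8):
        for b in range(a+1,8):
            if bin(a^b).count('1')==1: cv2.line(big,q[a].tolist(),q[b].tolist(),c,1)
p=[ 0.59076778,-0.11769367,-0.17303005]
dr(big,box([p[0],p[1],.033],R.from_euler('z',p[2]).as_matrix(),[.088,.062,.066]),x0,y0,(0,0,255))
p=[ 0.42614169,-0.15194318,-0.18732311]
dr(big2,box([p[0],p[1],.02],R.from_euler('z',p[2]).as_matrix(),[.088,.062,.04]),245,145,(0,0,255))
c=np.zeros((550,760,3),np.uint8);c[:550,:450]=big;c[:350,455:755]=big2
cv2.imwrite('pics/ov2.png',c)
E
```

```text
(no output)
```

View pics/ov2.png

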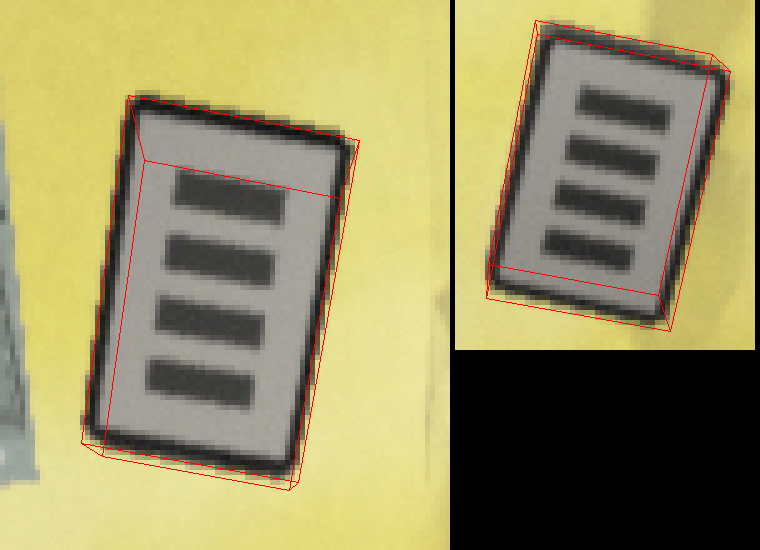

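```bash
cat >> h.py <<'E'
def fitrect(mask,L,W,z,x0,K,T,scale=False,z_rot=None):
    def f(p):
        s=p[3] if scale else 1
        m=hullmask(proj(box([p[0],p[1],z],R.from_euler('z',p[2]).as_matrix(),[L*s,W*s,1e-4]),K,T))
        return np.abs(m-mask).sum()
    x0=np.r_[x0,1.] if scale else np.array(x0)
    sim=[x0]+[x0+d for d in np.diag([.01,.01,.1,.03][:len(x0)])]
    for _ in range(2):
        r=minimize(f,x0,method='Nelder-Mead',options=dict(initial_simplex=np.array(sim),xatol=1e-5,fatol=.01,maxiter=400))
        x0=r.x;sim=[x0]+[x0+d for d in np.diag([.004,.004,.04,.01][:len(x0)])]
    return r
def comp(m,uv):
    n,l,st,c=cv2.connectedComponentsWithStats(m.astype(np.uint8));i=l[int(uv[1]),int(uv[0])];return cv2.morphologyEx((l==i).astype(np.uint8),cv2.MORPH_OPEN,np.ones((3,3))).astype(float)
E
python3 - <<'E'
from h import *
im=cv2.imread('pics/w2.png')[:,:,::-1].copy();Tt=np.load('w2T.npy');K,T=cam('wrist',Tt)
m=~yellow(im)
for name,x0,z in (('flat',[.426,-.152,-.187],.040),('base',[.5908,-.1177,-.173],.066)):
    mm=comp(m,proj([x0[0],x0[1],z],K,T)[0])
    for sc in(0,1):
        r=fitrect(mm,.088,.062,z,x0,K,T,sc);print(name,r.x.round(4),round(r.fun,1))
# drawer handle ends, deep rim corners from the crop (scale 2.2, offset 90,0)
def cp(u,v):return (u/2.2+90-.3,v/2.2-.3)
for u,v in((547,227),(682,228)): print('handle end',ray(cp(u,v),K,T,.048).round(4))
E
```

```text
flat [ 0.4293 -0.152  -0.244 ] 125.7
flat [ 0.4294 -0.152  -0.2354  0.9726] 72.5
base [ 0.5906 -0.1174 -0.1776] 220.1
base [ 0.5914 -0.117  -0.1688  0.9652] 117.5
handle end [ 0.5469 -0.243   0.048 ]
handle end [ 0.5461 -0.3331  0.048 ]
```

```bash
python3 - <<'E'
from h import *
im=cv2.imread('pics/w2.png')
c=cv2.resize(im[25:125,95:225],None,fx=6,fy=6,interpolation=cv2.INTER_CUBIC);cv2.imwrite('pics/d2.png',c)
E
```

```text
(no output)
```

View pics/d2.png

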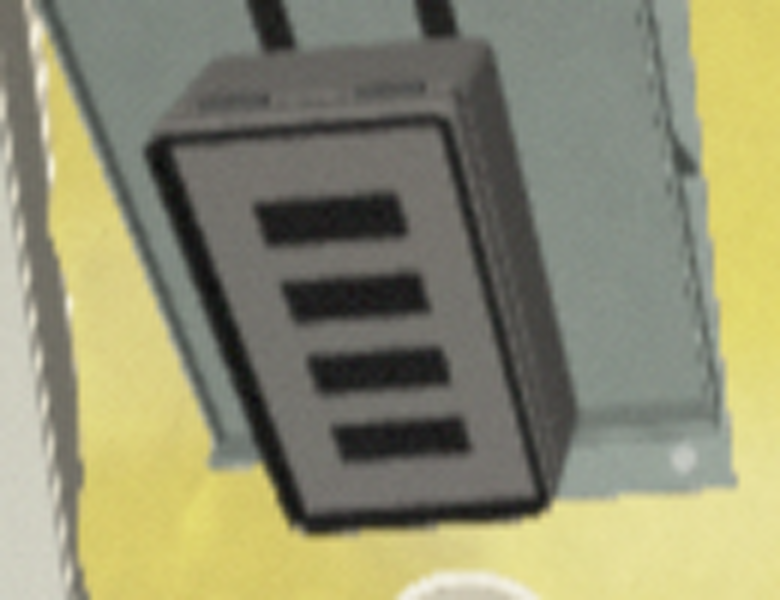

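```bash
python3 - <<'E'
from h import *
from scipy.optimize import least_squares
K,T=cam('wrist',np.load('w2T.npy'))
uv=np.array([(143,142),(458,105),(553,507),(305,533)])/6+[95,25]-.42
# TL: +x,+y ; TR:+x,-y ; BR:-x,-y ; BL
L=np.array([(.044,.031,0),(.044,-.031,0),(-.044,-.031,0),(-.044,.031,0)])
def Rm(p,t=np.pi/6): return R.from_euler('z',p[3]).as_matrix()@R.from_euler('y',-t).as_matrix()
def f(p,t=np.pi/6): return (proj(p[:3]+L@Rm(p,t).T,K,T)-uv).ravel()
r=least_squares(f,[.6,.03,.12,0]);print(r.x.round(4),r.fun.round(2))
c=r.x[:3]-Rm(r.x)[:,2]*.029;print('deep center',c.round(4))
g=lambda p:f(p[:4],p[4])
r2=least_squares(g,np.r_[r.x,.52]);print(r2.x.round(4),r2.fun.round(2))
# stand front corners at table? from d2: left (212,465), right (735,485) at z~?
for z in(0,.01):
  print([ray(np.array(p)/6+[95,25]-.42,K,T,z).round(3) for p in((212,465),(735,485))])
# also check centre in side & scene
for n in('side','scene'):
    k,t=cam(n);m=np.load(f'm_{n}_deep_case_center.npy')
    h=proj(box(c,Rm(r.x),[.088,.062,.058]),k,t);print(n,h.min(0).round(),h.max(0).round())
E
```

```text
[0.573  0.0095 0.0838 0.0859] [ 0.6  -0.68 -1.23  0.53  1.11  0.28 -0.35 -0.11]
deep center [0.5875 0.0108 0.0586]
[0.573  0.0094 0.084  0.0853 0.5268] [ 0.55 -0.67 -1.22  0.56  1.13  0.27 -0.34 -0.15]
[array([0.551, 0.084, 0.   ]), array([ 0.545, -0.058,  0.   ])]
[array([0.55 , 0.079, 0.01 ]), array([ 0.545, -0.06 ,  0.01 ])]
side [252. 141.] [294. 185.]
scene [216. 160.] [258. 202.]
```

```bash
cat >> h.py <<'E'
def tilt(yaw,t=np.pi/6):
    return R.from_matrix(R.from_euler('z',yaw).as_matrix()@R.from_euler('y',-t).as_matrix()@R.from_euler('x',np.pi).as_matrix()).as_euler('xyz')
E
python3 - <<'E'
from h import *
c=np.array([.587,.0105,.062]);y=.086
n=R.from_euler('z',y).as_matrix()@[-.5,0,.866]
print(tilt(y), go(c+.10*n,tilt(y)),c+.1*n)
E
```

```text
[ 3.14159265 -0.52359878  0.086     ] [  7.775 -12.762  15.106   0.023   0.524  -0.086] [0.53718479 0.0062053  0.1486    ]
```

Call:
step_arm(plan=[7.8,-12.8,15.1,0.023,0.524,-0.086,7.8,-12.8,15.1,0.023,0.524,-0.086,7.8,-12.8,15.1,0.023,0.524,-0.086,7.8,-12.8,15.1,0.023,0.524,-0.086,7.8,-12.8,15.1,0.023,0.524,-0.086,7.8,-12.8,15.1,0.023,0.524,-0.086,7.8,-12.8,15.1,0.023,0.524,-0.086,7.8,-12.8,15.1,0.023,0.524,-0.086,7.8,-12.8,15.1,0.023,0.524,-0.086], jaw=0)

```text
time: 2.9
ee_pos: [0.5382, 0.0067, 0.1499]
tcp_rot: [3.141, -0.525, 0.087]
contact_force: [-0.7, 0.3, -0.4]
grip_width: 1.002
```

```bash
python3 - <<'E'
from h import *
s=arm.get_state();print(s['time'],s['ee_pos'],s['tcp_rot'],abs(s['qd']).max(),s['qpos'])
Tt=tool();im=capture('wrist');cv2.imwrite('pics/w3.png',im[:,:,::-1]);np.save('w3T.npy',Tt)
cv2.imwrite('pics/w3c.png',cv2.resize(im[0:300,110:400],None,fx=2,fy=2,interpolation=cv2.INTER_CUBIC)[:,:,::-1])
E
```

```text
2.9 [0.53815706 0.00665464 0.14991567] [ 3.14104533 -0.52508648  0.08694694] 0.01112696922623976 [-0.10554211  0.05855648  2.01749198  0.18172603  0.55582897  1.24888988]
```

View pics/w3c.png

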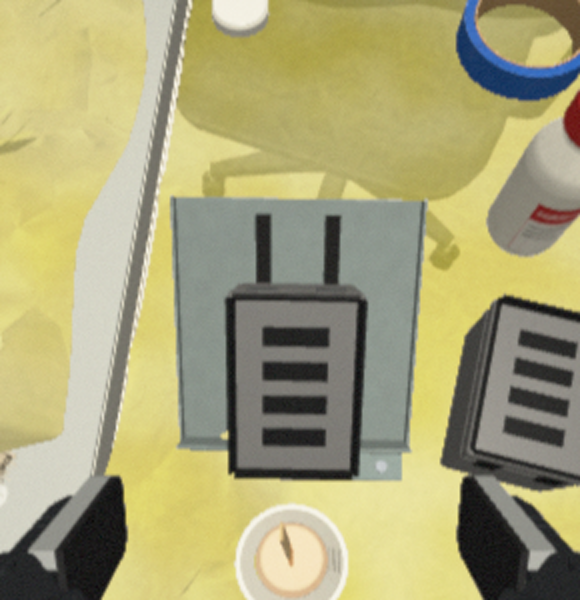

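```bash
python3 - <<'E'
from h import *
from scipy.optimize import least_squares
K,T=cam('wrist',np.load('w3T.npy'))
uv=np.array([(225.5,296),(366.5,297),(360,478),(231,476)])/2+[110,0]-.25
L=np.array([(.044,.031,0),(.044,-.031,0),(-.044,-.031,0),(-.044,.031,0)])
def Rm(p,t=np.pi/6): return R.from_euler('z',p[3]).as_matrix()@R.from_euler('y',-t).as_matrix()
def f(p,t=np.pi/6): return (proj(p[:3]+L@Rm(p,t).T,K,T)-uv).ravel()
r=least_squares(f,[.58,.01,.09,0]);print(r.x.round(4),r.fun.round(2))
n=Rm(r.x)[:,2];c=r.x[:3]-n*.029;print('deep center',c.round(4))
r2=least_squares(lambda p:f(p[:4],p[4]),np.r_[r.x,.52]);print(r2.x.round(4),r2.fun.round(2))
y=r.x[3]
Tt=tool();print((np.linalg.inv(Tt)@np.r_[c,1]).round(4))
print(go(c-.021*n,tilt(y)),y,c-.021*n)
E
```

```text
[0.5726 0.0074 0.0864 0.082 ] [ 0.65 -0.24 -0.32 -0.43 -0.65  0.02  0.29  0.71]
deep center [0.587  0.0086 0.0613]
[0.5717 0.0074 0.0884 0.0821 0.5706] [ 0.05 -0.    0.28 -0.19 -0.64 -0.24  0.26  0.46]
[-0.0025  0.0021  0.1014  1.    ]
[-2.5200e-01  2.1200e-01  1.2239e+01 -2.0000e-03 -2.0000e-03  4.0000e-03] 0.08198134000531127 [0.59748803 0.0094971  0.04308113]
```

Call:
step_arm(plan=[-0.25,0.2,3,0,0,0,-0.25,0.2,6,0,0,0,-0.25,0.2,9,0,0,0,-0.25,0.2,11,0,0,0,-0.25,0.2,12.2,0,0,0,-0.25,0.2,12.2,0,0,0], jaw=0.12)

```text
time: 3.45
ee_pos: [0.597, 0.01, 0.0408]
tcp_rot: [-3.141, -0.523, 0.086]
contact_force: [0.3, -0.0, 0.1]
grip_width: 0.88
```

Call:
step_arm(plan=[0,0,0,0,0,0,0,0,0,0,0,0,0,0,0,0,0,0,0,0,0,0,0,0,0,0,0,0,0,0], jaw=1, newtons=60)

```text
time: 3.87
ee_pos: [0.5967, 0.0105, 0.0434]
tcp_rot: [3.141, -0.526, 0.088]
contact_force: [-7.7, -3.5, 5.8]
grip_width: 0.71
```

```bash
python3 - <<'E'
from h import *
s=arm.get_state();print(s)
im=capture('wrist');cv2.imwrite('pics/w4.png',im[:,:,::-1]);im=capture('side');cv2.imwrite('pics/s4.png',im[100:300,150:400,::-1])
E
```

```text
{'time': 3.8667, 'qpos': array([-0.08389662,  0.36629157,  1.94323767,  0.27107442,  0.32374114,
        1.16441754]), 'qd': array([-0.00083008,  0.00184275, -0.00095903,  0.00040393, -0.00061953,
        0.0021366 ]), 'tau': array([  1.96080543, -46.53958797, -28.84082079,   0.50943436,
        -1.83685139,  -0.07303696]), 'ee_pos': array([0.59673324, 0.01049084, 0.04341701]), 'tcp_rot': array([ 3.14109569, -0.52569745,  0.08766447]), 'contact_force': array([-7.72543169, -3.47331853,  5.84124343]), 'ft_torque': array([-0.68568219,  0.85621021, -0.40418765]), 'grip_width': 0.7101266328201956}
```

View pics/w4.png

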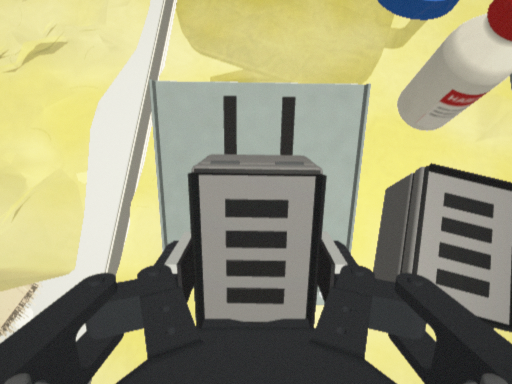

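```bash
python3 - <<'E'
from h import *
y=-.17
t=np.array([.591,-.117,.13])-.09*np.array([np.cos(y),np.sin(y),0])
print(t,go(t,down(y)), go(t+[0,0,.03],down(y)))
E
```

```text
[ 0.50229737 -0.10177359  0.13      ] [ -4.643  10.36  -12.696  -0.067  -0.523   0.252] [ -3.138  10.362 -15.291  -0.067  -0.523   0.252]
```

Call:
step_arm(plan=[0,0,-2.5,0,0,0,0,0,-6,0,0,0,0,0,-9,0,0,0,-4.6,10.4,-12.7,-0.067,-0.523,0.252,-4.6,10.4,-12.7,-0.067,-0.523,0.252,-4.6,10.4,-12.7,-0.067,-0.523,0.252,-4.6,10.4,-12.7,-0.067,-0.523,0.252,-4.6,10.4,-12.7,-0.067,-0.523,0.252,-4.6,10.4,-12.7,-0.067,-0.523,0.252,-4.6,10.4,-12.7,-0.067,-0.523,0.252,-4.6,10.4,-12.7,-0.067,-0.523,0.252])

```text
time: 4.88
ee_pos: [0.5024, -0.1015, 0.129]
tcp_rot: [-3.141, 0.0, -0.169]
contact_force: [-0.4, 0.8, -2.8]
grip_width: 0.706
```

```bash
python3 - <<'E'
from h import *
s=arm.get_state();print(s['time'],s['ee_pos'],s['tcp_rot'],s['contact_force'],s['grip_width'],abs(s['qd']).max())
Tt=tool();im=capture('wrist');cv2.imwrite('pics/w5.png',im[:,:,::-1]);np.save('w5T.npy',Tt)
cv2.imwrite('pics/w5c.png',cv2.resize(im[0:280,140:390],None,fx=2.1,fy=2.1,interpolation=cv2.INTER_CUBIC)[:,:,::-1])
im=capture('side');cv2.imwrite('pics/s5.png',cv2.resize(im[80:300,150:400],None,fx=3,fy=2.7)[:,:,::-1])
E
```

```text
4.8833 [ 0.50244074 -0.10146043  0.1289813 ] [-3.14091940e+00  1.80438091e-04 -1.68598753e-01] [-0.3701004   0.76671116 -2.82651673] 0.7064592928569281 0.00973250643843555
```

View pics/w5c.png

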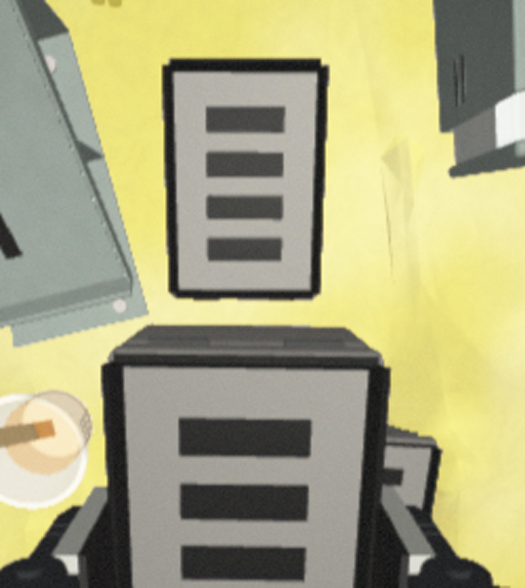

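View pics/s5.png

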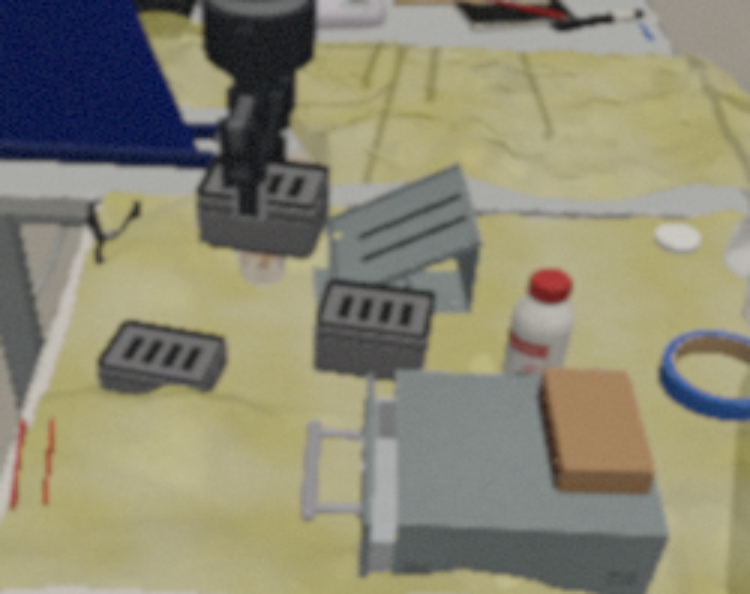

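```bash
cat >> h.py <<'E'
def slots(im,lo=60,amin=60,amax=3000):
    """dark rectangles surrounded by grey: returns list of (center uv, area)"""
    g=cv2.cvtColor(im,cv2.COLOR_RGB2GRAY);S=4
    G=cv2.resize(g,None,fx=S,fy=S,interpolation=cv2.INTER_CUBIC)
    m=(G<lo).astype(np.uint8)
    n,l,st,c=cv2.connectedComponentsWithStats(m)
    out=[]
    for i in range(1,n):
        a=st[i,4]/S/S
        if amin<a<amax and st[i,4]/(st[i,2]*st[i,3])>.55:
            out.append((c[i]/S-.375,a,st[i,:4]/S))
    return out
E
python3 - <<'E'
from h import *
im=cv2.imread('pics/w5.png')[:,:,::-1].copy();Tt=np.load('w5T.npy');K,T=cam('wrist',Tt)
g=cv2.cvtColor(im,cv2.COLOR_RGB2GRAY);print(g[348,255:258],g[57,250:262],g[70,250:262])
Ti=np.linalg.inv(Tt)
for c,a,b in slots(im,85):
    if 180<c[0]<330:
        zb=.061 if c[1]<130 else Tt[2,3]+.021+.024
        print(c.round(2),round(a),b.round(1),(Ti@np.r_[ray(c,K,T,zb),1])[:3].round(4),ray(c,K,T,zb).round(4))
mm=comp(~yellow(im),(256,40))
for sc in (0,1):
  r=fitrect(mm,.088,.062,.066,[.591,-.117,-.17],K,T,sc);print(r.x.round(4),r.fun)
  print((Ti@np.r_[r.x[:2],.066,1]).round(4))
E
```

```text
[33 32 40] [72 72 70 76 72 73 71 73 73 73 71 73] [177 179 179 179 178 180 180 178 177 179 179 178]
[256.23  56.43] 374 [238.5  51.5  36.5  11. ] [0.1152 0.0006 0.068 ] [ 0.6159 -0.1214  0.061 ]
[255.98  77.95] 356 [238.8  73.2  35.8  10.5] [0.099  0.0004 0.068 ] [ 0.6    -0.1185  0.061 ]
[255.83  98.46] 317 [239.   93.8  35.   10. ] [0.083  0.0003 0.068 ] [ 0.5842 -0.1157  0.061 ]
[255.94 118.39] 312 [239.5 114.2  34.    9.2] [0.0669 0.0004 0.068 ] [ 0.5683 -0.1131  0.061 ]
[256.08 207.95] 1066 [225.2 199.5  62.8  18. ] [ 0.024   0.0004 -0.045 ] [ 0.526  -0.1059  0.174 ]
[255.79 238.79] 978 [226.  230.8  60.8  17.2] [ 0.0071  0.0003 -0.045 ] [ 0.5094 -0.103   0.174 ]
[255.27 267.78] 901 [226.5 260.   59.   16.5] [-0.0098 -0.     -0.045 ] [ 0.4928 -0.0999  0.174 ]
[254.92 295.08] 840 [227.  288.   57.   15.5] [-0.0267 -0.0002 -0.045 ] [ 0.4762 -0.0968  0.174 ]
[ 0.5909 -0.1173 -0.1698] 442.7294117647058
[8.98e-02 8.00e-04 6.30e-02 1.00e+00]
[ 0.592  -0.1172 -0.1712  0.9735] 164.8745098039216
[9.09e-02 6.00e-04 6.30e-02 1.00e+00]
```

Call:
step_arm(plan=[3,0.03,0,0,0,-0.007,6,0.03,0,0,0,-0.007,8.9,0.03,0,0,0,-0.007,8.9,0.03,0,0,0,-0.007,8.9,0.03,2,0,0,-0.007,8.9,0.03,4,0,0,-0.007,8.9,0.03,5,0,0,-0.007,8.9,0.03,5.4,0,0,-0.007,8.9,0.03,5.4,0,0,-0.007])

```text
time: 5.73
ee_pos: [0.59, -0.1169, 0.0746]
tcp_rot: [-3.141, 0.002, -0.163]
contact_force: [0.0, -0.7, -2.2]
grip_width: 0.707
```

Call:
step_arm(plan=[0,0,0.2,0,0,0,0,0,0.4,0,0,0,0,0,0.6,0,0,0,0,0,0.6,0,0,0])

```text
time: 6.07
ee_pos: [0.5904, -0.1171, 0.069]
tcp_rot: [-3.141, 0.001, -0.163]
contact_force: [-0.3, 0.6, -3.3]
grip_width: 0.707
```

Call:
step_arm(plan=[0,0,0.15,0,0,0,0,0,0.3,0,0,0,0,0,0.4,0,0,0,0,0,0.4,0,0,0])

```text
time: 6.4
ee_pos: [0.5903, -0.117, 0.0647]
tcp_rot: [-3.141, 0.002, -0.163]
contact_force: [-0.1, 0.2, -2.4]
grip_width: 0.708
```

```bash
python3 - <<'E'
from h import *
s=arm.get_state();print(s['time'],s['ee_pos'],s['tcp_rot'],s['contact_force'],s['ft_torque'])
im=capture('side');cv2.imwrite('pics/s6.png',cv2.resize(im[80:260,200:380],None,fx=4,fy=3.3,interpolation=cv2.INTER_CUBIC)[:,:,::-1])
E
```

```text
6.4 [ 0.59030557 -0.11703353  0.06465175] [-3.14122768e+00  1.93428783e-03 -1.63003728e-01] [-0.13134046  0.1947327  -2.37316589] [-0.00502053 -0.0267624   0.02829948]
```

View pics/s6.png

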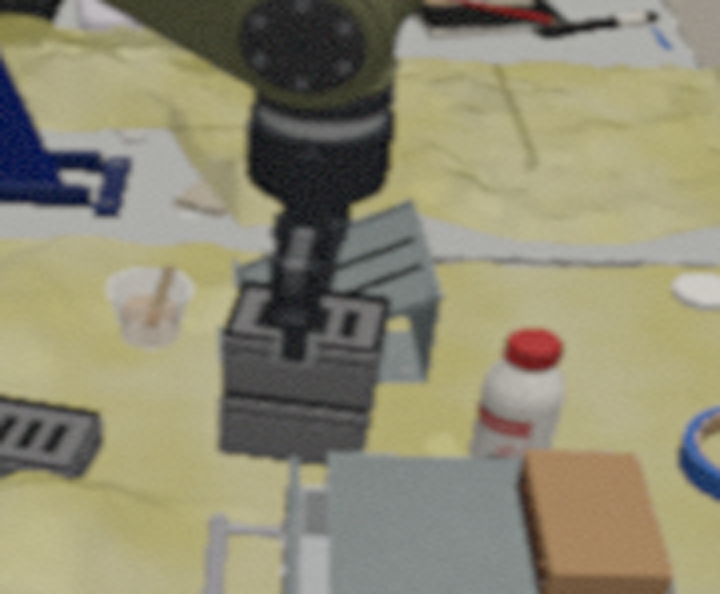

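Nearly in. Continue down until contact.

Call:
step_arm(plan=[0,0,0.1,0,0,0,0,0,0.2,0,0,0,0,0,0.3,0,0,0,0,0,0.3,0,0,0])

```text
time: 6.78
ee_pos: [0.5907, -0.117, 0.0629]
tcp_rot: [-3.141, 0.001, -0.163]
contact_force: [-4.1, 1.2, 7.2]
grip_width: 0.709
```

Call:
step_arm(plan=[0,0,0.1,0,0,0,0,0,0.1,0,0,0,0,0,0.1,0,0,0])

```text
time: 7.03
ee_pos: [0.5909, -0.1171, 0.0629]
tcp_rot: [-3.141, -0.0, -0.163]
contact_force: [-6.8, 1.7, 16.1]
grip_width: 0.706
```

Call:
step_arm(plan=[0,0,0,0,0,0,0,0,0,0,0,0,0,0,0,0,0,0,0,0,-4,0,0,0,0,0,-8,0,0,0,0,0,-11,0,0,0,-4,0,-11,0,0,0,-4,0,-11,0,0,0,-4,0,-11,0,0,0], jaw=0.1)

```text
time: 7.78
ee_pos: [0.5501, -0.1104, 0.1714]
tcp_rot: [-3.141, 0.001, -0.163]
contact_force: [0.1, -0.4, 0.0]
grip_width: 0.903
```

```bash
python3 - <<'E'
from h import *
s=arm.get_state();print(s['time'],s['ee_pos'],s['tcp_rot'],s['contact_force'],s['grip_width'],abs(s['qd']).max())
Tt=tool();im=capture('wrist');cv2.imwrite('pics/w7.png',im[:,:,::-1]);np.save('w7T.npy',Tt)
K,T=cam('wrist',Tt)
for c,a,b in slots(im,85): print(c.round(1),round(a),ray(c,K,T,.114).round(4),ray(c,K,T,.06).round(4))
im=capture('side');cv2.imwrite('pics/s7.png',cv2.resize(im[80:310,150:400],None,fx=3,fy=2.6,interpolation=cv2.INTER_CUBIC)[:,:,::-1])
E
```

```text
7.7833 [ 0.55013418 -0.11041486  0.17136027] [-3.14129430e+00  1.40634630e-03 -1.63032351e-01] [ 0.13204077 -0.40513412  0.01932489] 0.9025392665679498 0.07306189486885195
[342.3  55.1] 2574 [ 0.6517 -0.195   0.114 ] [ 0.6595 -0.2118  0.06  ]
[256.1 117.6] 361 [ 0.6167 -0.1219  0.114 ] [ 0.6165 -0.122   0.06  ]
[255.9 137.6] 349 [ 0.6009 -0.1191  0.114 ] [ 0.597  -0.1185  0.06  ]
[255.7 156.8] 335 [ 0.5851 -0.1164  0.114 ] [ 0.5777 -0.1151  0.06  ]
[255.4 175.5] 327 [ 0.5693 -0.1136  0.114 ] [ 0.5582 -0.1117  0.06  ]
[500.6 193.4] 426 [ 0.5186 -0.3231  0.114 ] [ 0.4959 -0.3693  0.06  ]
[306.3 249.8] 149 [ 0.4921 -0.1488  0.114 ] [ 0.4634 -0.155   0.06  ]
[304.8 261.3] 145 [ 0.4805 -0.146   0.114 ] [ 0.4491 -0.1516  0.06  ]
[493.9 269.3] 83 [ 0.443  -0.3222  0.114 ] [ 0.403  -0.3681  0.06  ]
[303.4 272.6] 140 [ 0.4688 -0.1433  0.114 ] [ 0.4347 -0.1482  0.06  ]
[302.  283.6] 136 [ 0.4571 -0.1406  0.114 ] [ 0.4203 -0.1449  0.06  ]
```

View pics/s7.png

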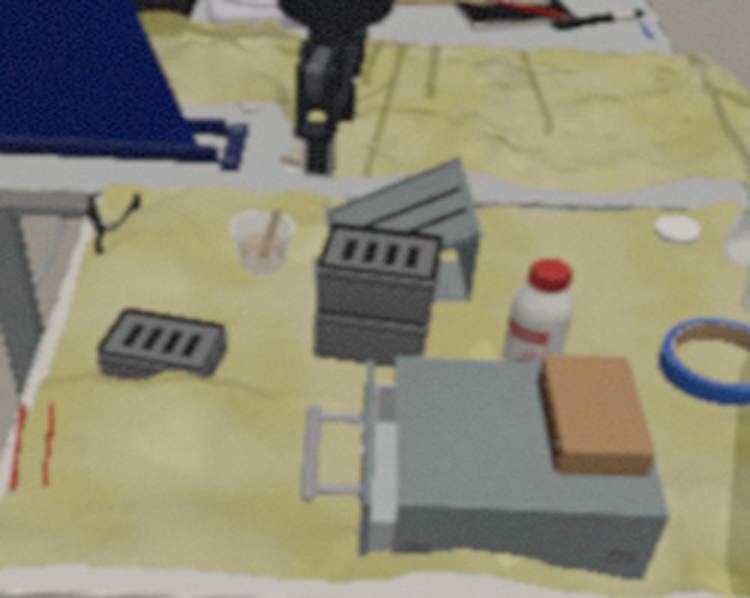

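View pics/w7.png

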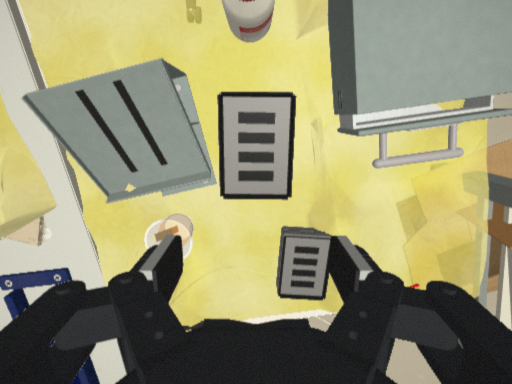

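```bash
python3 - <<'E'
from h import *
im=cv2.imread('pics/w7.png');K,T=cam('wrist',np.load('w7T.npy'))
cv2.imwrite('pics/h7.png',cv2.resize(im[90:180,320:490],None,fx=4.5,fy=4.5,interpolation=cv2.INTER_CUBIC))
E
```

```text
(no output)
```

View pics/h7.png

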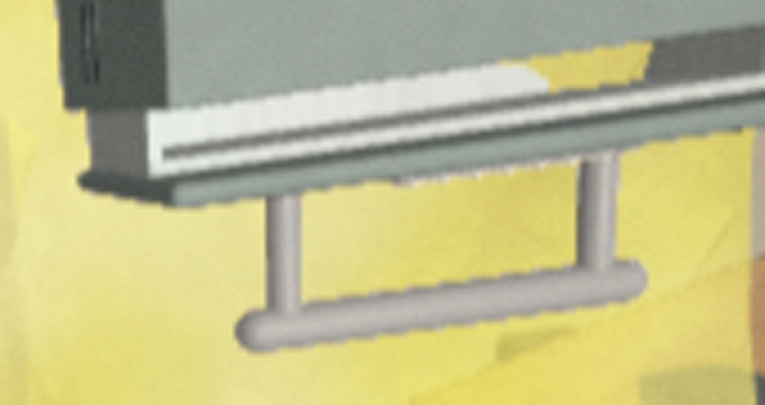

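```bash
python3 - <<'E'
from h import *
K,T=cam('wrist',np.load('w7T.npy'))
f=lambda u,v:ray((u/4.5+320-.4,v/4.5+90-.4),K,T,.048)
a,b=f(235,331),f(648,277);d=a-b;print(a.round(4),b.round(4),np.linalg.norm(d),((a+b)/2).round(4))
phi=np.arctan2(-d[0],d[1]);print('phi',phi)
m=(a+b)/2
print(go([m[0],m[1],.11],down(phi+np.pi/2)))
K,T=cam('wrist',np.load('w2T.npy'))
print([ray((u/2.2+90-.3,v/2.2-.3),K,T,.048).round(4) for u,v in((542,226),(687,228))])
E
```

```text
[ 0.5487 -0.2387  0.048 ] [ 0.5457 -0.3368  0.048 ] 0.09823206910698506 [ 0.5472 -0.2877  0.048 ]
phi -0.029915184909143168
[ 2.4300e+00  1.7534e+01  6.1240e+00 -1.0000e-03  0.0000e+00 -1.7040e+00]
[array([ 0.5475, -0.2394,  0.048 ]), array([ 0.5461, -0.3363,  0.048 ])]
```

Call:
step_arm(plan=[1,6,0,0,0,-0.12,1.5,10,0,0,0,-0.24,2.4,14,0,0,0,-0.36,2.4,17.5,0,0,0,-0.48,2.4,17.5,1,0,0,-0.6,2.4,17.5,2,0,0,-0.72,2.4,17.5,3,0,0,-0.84,2.4,17.5,3,0,0,-0.96,2.4,17.5,3,0,0,-1.08,2.4,17.5,3,0,0,-1.2,2.4,17.5,3,0,0,-1.32,2.4,17.5,3,0,0,-1.44], jaw=0.76)

```text
time: 8.88
ee_pos: [0.5471, -0.2876, 0.1403]
tcp_rot: [-3.14, -0.0, 1.283]
contact_force: [-0.0, -0.8, 0.0]
grip_width: 0.242
```

```bash
python3 - <<'E'
from h import *
s=arm.get_state();print(s['time'],s['ee_pos'],s['tcp_rot'],s['grip_width'],s['qpos'])
print(go([.547,-.2877,.11],down(-.022+np.pi/2)))
E
```

```text
8.8833 [ 0.54710197 -0.28761631  0.14033057] [-3.13983019e+00 -1.38595205e-04  1.28296998e+00] 0.2415808084593264 [-5.43109988e-01  4.98732683e-01  1.37683279e+00 -3.25797547e-04
  1.26776754e+00 -2.55186268e-01]
[-1.100e-02 -2.000e-03  3.033e+00 -2.000e-03 -0.000e+00 -2.660e-01]
```

Call:
step_arm(plan=[0,0,1,0,0,-0.12,0,0,2,0,0,-0.24,0,0,3,0,0,-0.266,0,0,3,0,0,-0.266])

```text
time: 9.22
ee_pos: [0.5462, -0.2871, 0.1084]
tcp_rot: [-3.137, -0.002, 1.544]
contact_force: [-1.0, 0.5, -1.1]
grip_width: 0.246
```

```bash
python3 - <<'E'
from h import *
s=arm.get_state();print(s['time'],s['ee_pos'],s['tcp_rot'],s['grip_width'])
im=capture('wrist');cv2.imwrite('pics/w8.png',im[:,:,::-1])
E
```

```text
9.2167 [ 0.54618261 -0.28705548  0.10835985] [-3.13732096e+00 -2.07452053e-03  1.54442072e+00] 0.24575666434173776
```

View pics/w8.png

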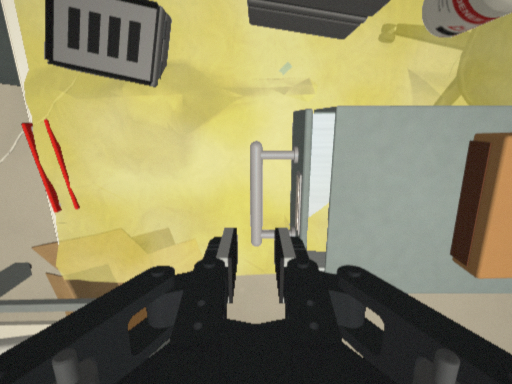

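Call:
step_arm(plan=[0,0,2,0,0,0,0,0,4,0,0,0,0,0,6,0,0,0,0,0,7.5,0,0,0,0,0,7.9,0,0,0,0,0,7.9,0,0,0])

```text
time: 9.77
ee_pos: [0.5462, -0.2871, 0.0313]
tcp_rot: [-3.139, -0.001, 1.542]
contact_force: [0.0, 0.5, -0.8]
grip_width: 0.241
```

Call:
step_arm(plan=[0,0,0,0,0,0,0,0,0,0,0,0,0,0,0,0,0,0,0,0,0,0,0,0], jaw=1, newtons=40)

```text
time: 10.1
ee_pos: [0.5465, -0.2874, 0.0328]
tcp_rot: [-3.141, 0.0, 1.543]
contact_force: [0.7, 0.4, 0.4]
grip_width: 0.006
```

```bash
python3 - <<'E'
from h import *
s=arm.get_state();print(s['time'],s['ee_pos'],s['tcp_rot'],s['grip_width'])
im=capture('wrist');cv2.imwrite('pics/w9.png',im[:,:,::-1])
im=capture('side');cv2.imwrite('pics/s9.png',cv2.resize(im[180:310,200:350],None,fx=5,fy=4.5,interpolation=cv2.INTER_CUBIC)[:,:,::-1])
E
```

```text
10.1 [ 0.54653434 -0.28735282  0.03279874] [-3.14123118e+00  1.38605659e-04  1.54282995e+00] 0.005991405367983492
```

View pics/w9.png

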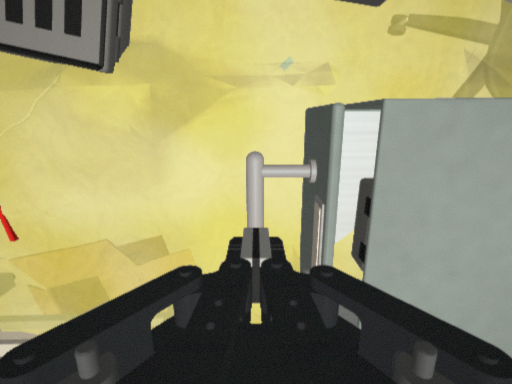

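View pics/s9.png

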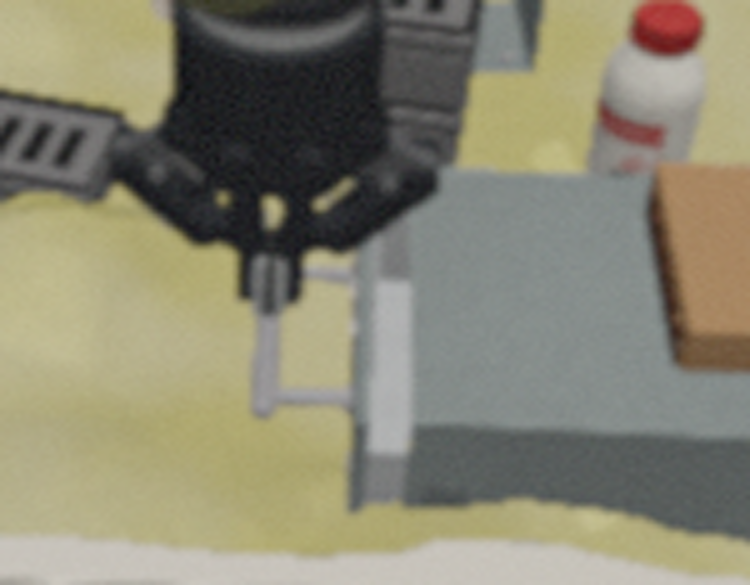

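```bash
python3 - <<'E'
from h import *
im=cv2.imread('pics/w9.png')
cv2.imwrite('pics/w9c.png',cv2.resize(im[140:300,190:330],None,fx=5,fy=3.7,interpolation=cv2.INTER_CUBIC))
E
```

```text
(no output)
```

View pics/w9c.png

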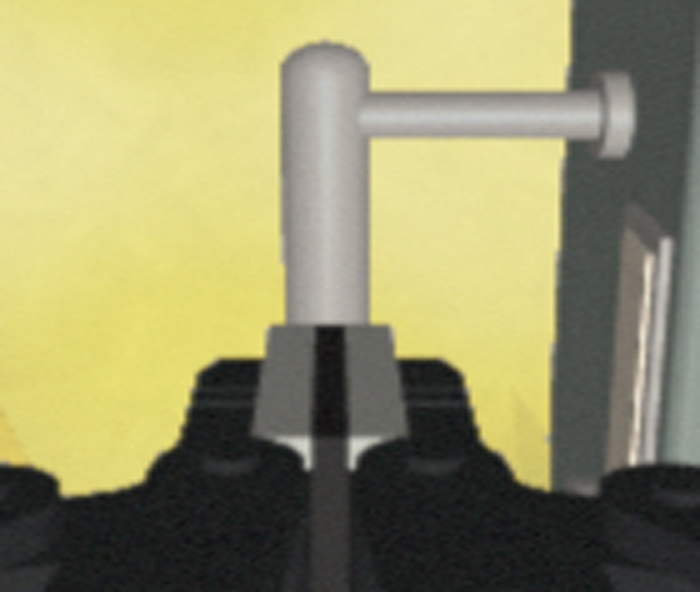

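```bash
python3 - <<'E'
from h import *
K,T=cam('side')
for p in([.5465,-.287,.0328],[.5465,-.298,.0328],[.5465,-.298,.0528],[.5465,-.298,.0728],[.5465,-.288,.048],[.546,-.337,.048],[.549,-.239,.048]):
    q=proj(p,K,T)[0];print(p,q.round(1),((q-[200,180]+.5)*[5,4.5]).round())
E
```

```text
[0.5465, -0.287, 0.0328] [253.5 257.9] [270. 353.]
[0.5465, -0.298, 0.0328] [253.4 262.1] [269. 372.]
[0.5465, -0.298, 0.0528] [253.5 255.7] [270. 343.]
[0.5465, -0.298, 0.0728] [253.7 249.1] [271. 313.]
[0.5465, -0.288, 0.048] [253.6 253.4] [271. 333.]
[0.546, -0.337, 0.048] [252.6 272.9] [265. 420.]
[0.549, -0.239, 0.048] [255.5 235.8] [280. 253.]
```

Call:
step_arm(plan=[0,0,0,0,0,0,0,0,0,0,0,0,0,0,0,0,0,0,0,0,0.5,0,0,0,0,0,1,0,0,0,0,0,1.5,0,0,0,0,0,2,0,0,0,0,0,2.4,0,0,0], jaw=0.76)

```text
time: 10.87
ee_pos: [0.5459, -0.2869, 0.0069]
tcp_rot: [-3.139, -0.001, 1.543]
contact_force: [0.2, 0.1, 0.0]
grip_width: 0.241
```

Call:
step_arm(plan=[0,0,0,0,0,0,0,0,0,0,0,0,0,0,0,0,0,0,0,0,0,0,0,0], jaw=1, newtons=40)

```text
time: 11.2
ee_pos: [0.5455, -0.2868, 0.0068]
tcp_rot: [-3.138, -0.001, 1.543]
contact_force: [1.9, -1.7, -15.8]
grip_width: 0.102
```

Call:
step_arm(plan=[0,-0.6,0,0,0,0,0,-1.6,0,0,0,0,0,-2.8,0,0,0,0,0,-4,0,0,0,0,0,-5.2,0,0,0,0,0,-6.4,0,0,0,0,0,-7.6,0,0,0,0,0,-8.8,0,0,0,0,0,-10,0,0,0,0,0,-11,0,0,0,0,0,-11.6,0,0,0,0,0,-12,0,0,0,0])

```text
time: 12.2
ee_pos: [0.4247, -0.2841, 0.007]
tcp_rot: [-3.139, -0.0, 1.542]
contact_force: [31.9, -5.8, -34.5]
grip_width: 0.106
```

```bash
python3 - <<'E'
from h import *
s=arm.get_state();print(s['time'],s['ee_pos'],s['tcp_rot'],s['grip_width'],s['contact_force'])
im=capture('side');cv2.imwrite('pics/s10.png',cv2.resize(im[130:310,140:390],None,fx=3.1,fy=3.1,interpolation=cv2.INTER_CUBIC)[:,:,::-1])
im=capture('wrist');cv2.imwrite('pics/w10.png',im[:,:,::-1])
E
```

```text
12.2 [ 0.42471983 -0.28408611  0.00702464] [-3.13927195e+00 -2.38927732e-04  1.54238035e+00] 0.106067309555676 [ 31.85637021  -5.76497122 -34.47246916]
```

View pics/s10.png

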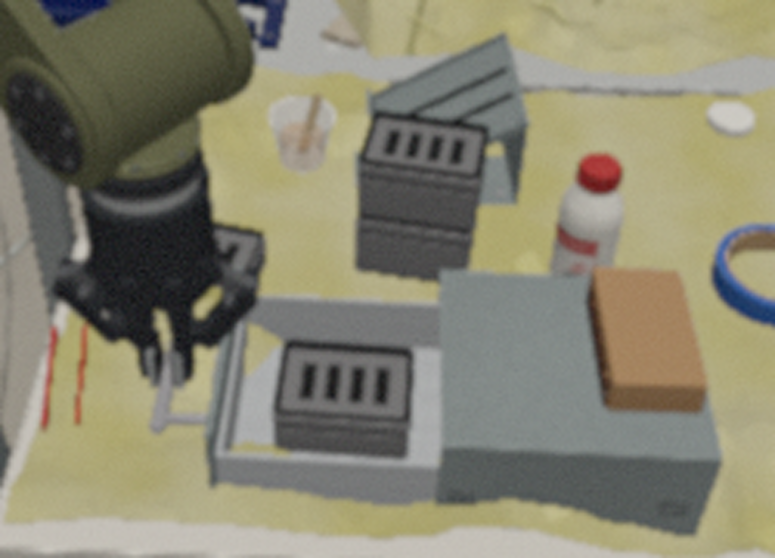

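View pics/w10.png

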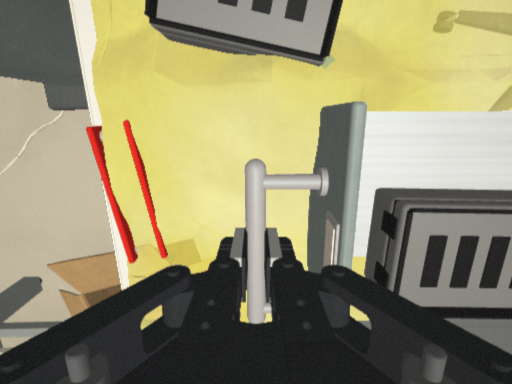

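Call:
step_arm(plan=[0,0.2,0,0,0,0,0,0.2,0,0,0,0,0,0.2,0,0,0,0], jaw=0.72)

```text
time: 12.55
ee_pos: [0.4288, -0.2842, 0.0092]
tcp_rot: [3.141, 0.001, 1.543]
contact_force: [0.1, 0.4, -0.7]
grip_width: 0.276
```

Call:
step_arm(plan=[0,0,-3,0,0,0,0,0,-6,0,0,0,0,0,-10,0,0,0,0,0,-14,0,0,0.12,0,0,-17,0,0,0.24,0,0,-17,0,0,0.36,0,0,-17,0,0,0.48,0,0,-17,0,0,0.6,0,0,-17,0,0,0.72,0,0,-17,0,0,0.84,0,0,-17,0,0,0.96,0,0,-17,0,0,1.08])

```text
time: 13.55
ee_pos: [0.4286, -0.2839, 0.179]
tcp_rot: [3.141, 0.0, 0.457]
contact_force: [0.9, 0.3, -0.4]
grip_width: 0.278
```

```bash
python3 - <<'E'
from h import *
s=arm.get_state();print(s['time'],s['ee_pos'],s['tcp_rot'],s['grip_width'],s['contact_force'])
print(go([.46,-.288,.16],down(-.022)))
E
```

```text
13.55 [ 0.4286159  -0.28392839  0.17895095] [3.14140572e+00 3.51586392e-04 4.57301810e-01] 0.2781913771326887 [ 0.85685768  0.26794328 -0.36273035]
[2.637 1.751 1.894 0.    0.    0.479]
```

Call:
step_arm(plan=[2.6,1.75,1.9,0,0,0.12,2.6,1.75,1.9,0,0,0.24,2.6,1.75,1.9,0,0,0.36,2.6,1.75,1.9,0,0,0.479,2.6,1.75,1.9,0,0,0.479,2.6,1.75,1.9,0,0,0.479], jaw=0.1)

```text
time: 14.05
ee_pos: [0.4596, -0.288, 0.1596]
tcp_rot: [3.142, 0.001, -0.012]
contact_force: [1.1, -0.4, 0.4]
grip_width: 0.901
```

```bash
python3 - <<'E'
from h import *
s=arm.get_state();print(s['time'],s['ee_pos'],s['tcp_rot'],s['grip_width'],s['contact_force'])
Tt=tool();im=capture('wrist');cv2.imwrite('pics/w11.png',im[:,:,::-1]);np.save('w11T.npy',Tt)
K,T=cam('wrist',Tt);Ti=np.linalg.inv(Tt)
for c,a,b in slots(im,85): print(c.round(1),round(a),b.round(),ray(c,K,T,.054).round(4),(Ti@np.r_[ray(c,K,T,.054),1])[:2].round(4))
E
```

```text
14.05 [ 0.45961993 -0.28797166  0.15963875] [ 3.14153627e+00  6.50703771e-04 -1.20383915e-02] 0.9007677774962488 [ 1.10615025 -0.38144496  0.35801052]
[101.7  49.7] 517 [ 98.   0.   7. 101.] [ 0.5892 -0.1474  0.054 ] [ 0.128  -0.1421]
[17.2 12.7] 503 [ 0.  3. 36. 20.] [ 0.6201 -0.0765  0.054 ] [ 0.158  -0.2134]
[114.3  55.6] 1629 [105.   5.  20.  97.] [ 0.5841 -0.1584  0.054 ] [ 0.123  -0.1311]
[17.7 37.6] 494 [ 0. 28. 37. 20.] [ 0.6002 -0.0722  0.054 ] [ 0.1381 -0.2175]
[18.2 61.4] 481 [ 0. 52. 38. 19.] [ 0.5803 -0.0679  0.054 ] [ 0.1181 -0.2216]
[260.5  74.2] 272 [246.  70.  31.  10.] [ 0.5664 -0.2942  0.054 ] [0.1069 0.0049]
[259.9  92.3] 256 [245.  88.  31.  10.] [ 0.5503 -0.2935  0.054 ] [0.0909 0.0044]
[259.1 109.7] 244 [244. 106.  30.   9.] [ 0.5344 -0.2926  0.054 ] [0.0749 0.0037]
[258.6 126.6] 235 [244. 122.  30.   9.] [ 0.5184 -0.2919  0.054 ] [0.0589 0.0032]
[139.4 189.8] 193 [126. 184.  28.  12.] [ 0.4551 -0.1657  0.054 ] [-0.006  -0.1222]
[137.8 203.1] 186 [125. 198.  27.  12.] [ 0.4404 -0.1622  0.054 ] [-0.0206 -0.1255]
[136.5 216.1] 180 [124. 211.  26.  12.] [ 0.4258 -0.159   0.054 ] [-0.0353 -0.1286]
[135.1 228.7] 175 [122. 224.  26.  12.] [ 0.4111 -0.1555  0.054 ] [-0.05   -0.1318]
```

View pics/w11.png

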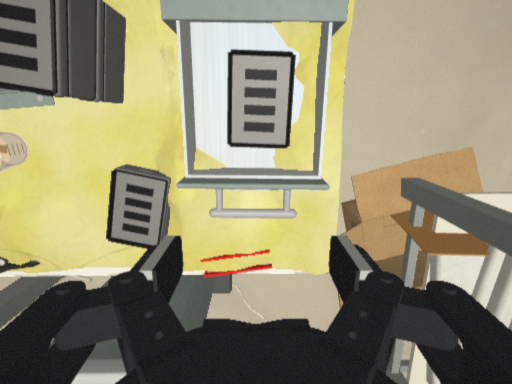

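Call:
step_arm(plan=[4,0.4,0,0,0,0.035,8.3,0.4,2,0,0,0.035,8.3,0.4,6,0,0,0.035,8.3,0.4,9,0,0,0.035,8.3,0.4,12,0,0,0.035,8.3,0.4,14,0,0,0.035,8.3,0.4,15.2,0,0,0.035,8.3,0.4,15.5,0,0,0.035,8.3,0.4,15.5,0,0,0.035], jaw=0.1)

```text
time: 14.85
ee_pos: [0.5422, -0.2933, 0.0041]
tcp_rot: [-3.141, 0.002, -0.05]
contact_force: [0.6, -0.2, -0.1]
grip_width: 0.899
```

Call:
step_arm(plan=[0,0,0,0,0,0,0,0,0,0,0,0,0,0,0,0,0,0,0,0,0,0,0,0], jaw=1, newtons=60)

```text
time: 15.18
ee_pos: [0.5434, -0.2939, 0.0062]
tcp_rot: [3.14, -0.002, -0.051]
contact_force: [0.1, -0.2, 7.1]
grip_width: 0.7
```

```bash
python3 - <<'E'
from h import *
s=arm.get_state();print(s['time'],s['ee_pos'],s['tcp_rot'],s['grip_width'],s['contact_force'])
im=capture('side');cv2.imwrite('pics/s12.png',cv2.resize(im[130:310,140:390],None,fx=3.1,fy=3.1,interpolation=cv2.INTER_CUBIC)[:,:,::-1])
E
```

```text
15.1833 [ 0.54336195 -0.29390618  0.00622151] [ 3.14024535e+00 -1.92344281e-03 -5.05788131e-02] 0.6997162193551115 [ 0.07481556 -0.24980068  7.14903403]
```

View pics/s12.png

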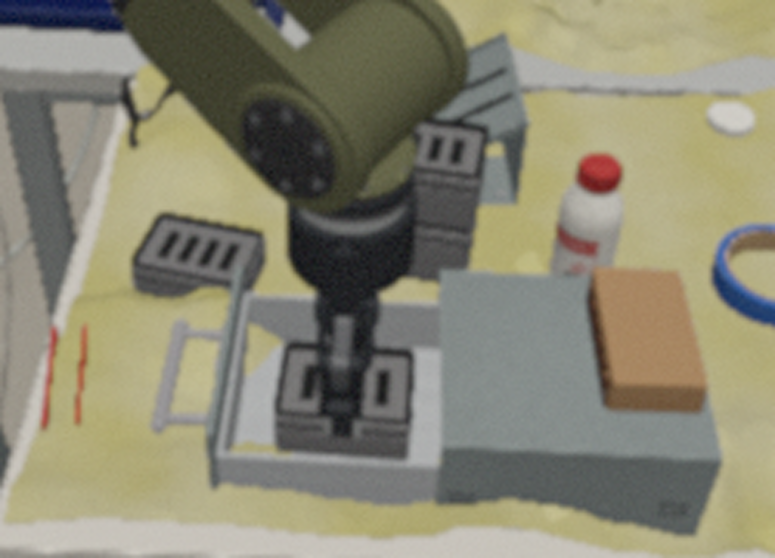

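```bash
python3 - <<'E'
from h import *
print(go([.504,-.1025,.182],down(-.17)))
E
```

```text
[-4.8650e+00 -1.8893e+01 -1.7611e+01  1.0000e-03 -2.0000e-03  1.1900e-01]
```

Call:
step_arm(plan=[0,0,-2,0,0,0,0,0,-5,0,0,0,0,0,-9,0,0,0,0,0,-13,0,0,0,0,0,-17.6,0,0,0,-2,-5,-17.6,0,0,0.05,-4,-9,-17.6,0,0,0.119,-4.9,-13,-17.6,0,0,0.119,-4.9,-16.5,-17.6,0,0,0.119,-4.9,-18.9,-17.6,0,0,0.119,-4.9,-18.9,-17.6,0,0,0.119,-4.9,-18.9,-17.6,0,0,0.119])

```text
time: 16.23
ee_pos: [0.5033, -0.1008, 0.1813]
tcp_rot: [-3.142, -0.0, -0.167]
contact_force: [-0.9, -1.4, -1.1]
grip_width: 0.703
```

```bash
cat > rel.py <<'E'
import sys
from h import *
k=sys.argv[1]; ztop=float(sys.argv[2]); hl=float(sys.argv[3])  # held lid panel height above TCP guess
s=arm.get_state();print(s['time'],s['ee_pos'],s['tcp_rot'],s['grip_width'],s['contact_force'],abs(s['qd']).max())
Tt=tool();im=capture('wrist');cv2.imwrite(f'pics/w{k}.png',im[:,:,::-1]);np.save(f'w{k}T.npy',Tt)
K,T=cam('wrist',Tt);Ti=np.linalg.inv(Tt)
for c,a,b in slots(im,85):
    if 190<c[0]<320:
        z=ztop-.005 if c[1]<150 else Tt[2,3]+hl
        print(c.round(1),round(a),(Ti@np.r_[ray(c,K,T,z),1])[:2].round(4),ray(c,K,T,z).round(4))
E
python3 rel.py 13 .119 .048
```

```text
16.2333 [ 0.50334068 -0.10082287  0.18127597] [-3.14151624e+00 -3.35707933e-04 -1.67059991e-01] 0.7032096367765331 [-0.917774   -1.35073492 -1.13213679] 0.04879321740706382
[257.7  55.9] 380 [0.1154 0.0018] [ 0.6169 -0.1218  0.114 ]
[257.6  77.3] 354 [0.0995 0.0018] [ 0.6011 -0.1191  0.114 ]
[257.6  98.1] 338 [0.0833 0.0018] [ 0.5852 -0.1164  0.114 ]
[257.5 117.9] 324 [0.0673 0.0017] [ 0.5694 -0.1137  0.114 ]
[255.5 211.5] 995 [0.0232 0.0001] [ 0.5261 -0.1048  0.2293]
[255.5 241.4] 926 [0.0071 0.0001] [ 0.5103 -0.1021  0.2293]
[255.5 269.4] 847 [-0.0089  0.0001] [ 0.4945 -0.0994  0.2293]
[255.6 295.9] 811 [-0.025   0.0002] [ 0.4787 -0.0968  0.2293]
```

View pics/w13.png

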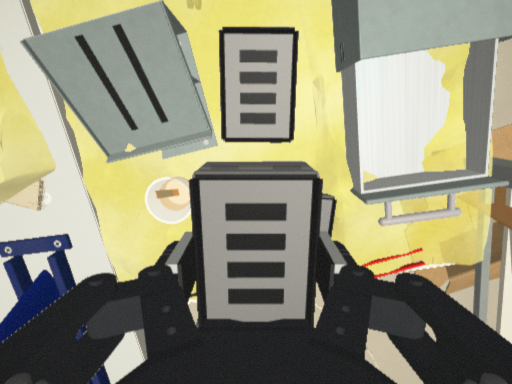

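Call:
step_arm(plan=[3,0.17,0,0,0,0,6,0.17,0,0,0,0,9.2,0.17,0,0,0,0,9.2,0.17,0,0,0,0,9.2,0.17,2,0,0,0,9.2,0.17,4,0,0,0,9.2,0.17,5.5,0,0,0,9.2,0.17,6.2,0,0,0,9.2,0.17,6.5,0,0,0,9.2,0.17,6.7,0,0,0,9.2,0.17,6.9,0,0,0,9.2,0.17,7.1,0,0,0])

```text
time: 17.28
ee_pos: [0.5938, -0.1195, 0.1098]
tcp_rot: [-3.141, 0.0, -0.17]
contact_force: [-0.3, -0.3, -2.4]
grip_width: 0.7
```

Call:
step_arm(plan=[0,0,0.1,0,0,0,0,0,0.2,0,0,0,0,0,0.2,0,0,0])

```text
time: 17.53
ee_pos: [0.5942, -0.1196, 0.1093]
tcp_rot: [3.141, -0.002, -0.17]
contact_force: [-4.7, -0.4, 13.1]
grip_width: 0.704
```

Call:
step_arm(plan=[0,0,0.05,0,0,0,0,0,0,0,0,0,0,0,0,0,0,0,0,0,0,0,0,0,0,0,-4,0,0,0,0,0,-8,0,0,0,-4,0,-11,0,0,0,-4,0,-11,0,0,0,-4,0,-11,0,0,0], jaw=0.1)

```text
time: 18.28
ee_pos: [0.5538, -0.1125, 0.2194]
tcp_rot: [3.142, -0.002, -0.17]
contact_force: [0.4, -1.0, -0.6]
grip_width: 0.901
```

```bash
python3 rel.py 14 .162 .04; python3 - <<'E'
from h import *
im=capture('side');cv2.imwrite('pics/s14.png',cv2.resize(im[100:310,140:390],None,fx=3.1,fy=2.8,interpolation=cv2.INTER_CUBIC)[:,:,::-1])
im=cv2.imread('pics/w14.png')[:,:,::-1].copy();K,T=cam('wrist',np.load('w14T.npy'))
for c,a,b in slots(im,85): print(c.round(1),round(a),ray(c,K,T,.035).round(4))
E
```

```text
18.2833 [ 0.55381855 -0.11251446  0.21940009] [ 3.14152980e+00 -2.27849721e-03 -1.70006250e-01] 0.9009435768278485 [ 0.37670414 -0.99445769 -0.60486967] 0.08357954295874508
[255.4 121.8] 335 [0.0642 0.    ] [ 0.6172 -0.1234  0.157 ]
[255.6 141.3] 329 [0.0481 0.0002] [ 0.6014 -0.1209  0.157 ]
[255.7 160. ] 319 [0.0475 0.0002] [ 0.6005 -0.1207  0.2594]
[255.5 178.1] 309 [0.0383 0.0001] [ 0.5914 -0.1191  0.2594]
[299.6 236.8] 114 [0.006  0.0239] [ 0.5556 -0.1371  0.2594]
[298.5 247.2] 111 [-0.0001  0.0235] [ 0.5496 -0.1357  0.2594]
[297.3 257.3] 107 [-0.0062  0.0231] [ 0.5437 -0.1342  0.2594]
[296.2 267.3] 105 [-0.0123  0.0228] [ 0.5377 -0.1328  0.2594]
[326.5  56.9] 1847 [ 0.6749 -0.219   0.035 ]
[255.4 121.8] 335 [ 0.6155 -0.123   0.035 ]
[255.6 141.3] 329 [ 0.5916 -0.1192  0.035 ]
[255.7 160. ] 319 [ 0.5677 -0.1151  0.035 ]
[255.5 178.1] 309 [ 0.544  -0.1108  0.035 ]
[299.6 236.8] 114 [ 0.4502 -0.1579  0.035 ]
[298.5 247.2] 111 [ 0.4345 -0.1543  0.035 ]
[297.3 257.3] 107 [ 0.4189 -0.1505  0.035 ]
[482.9 263.8] 64 [ 0.3633 -0.4144  0.035 ]
[296.2 267.3] 105 [ 0.4033 -0.1469  0.035 ]
```

View pics/s14.png

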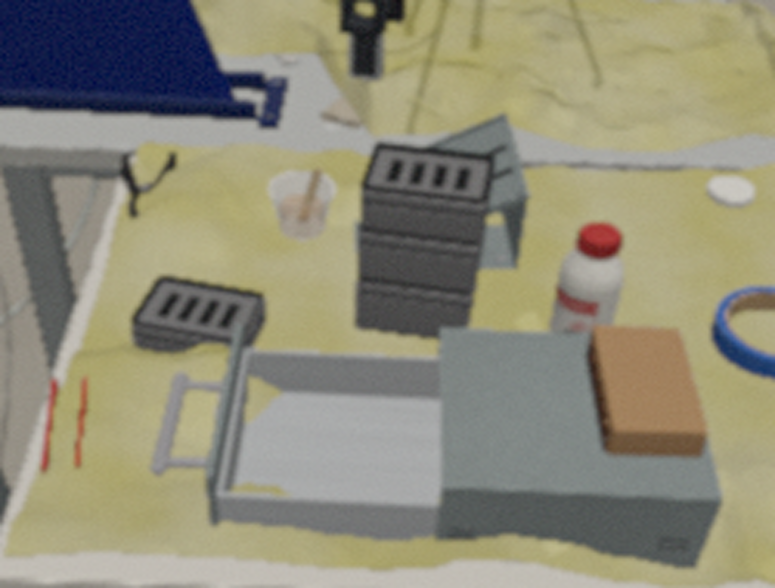

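View pics/w14.png

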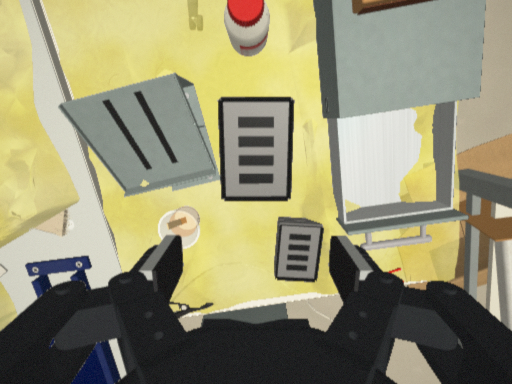

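```bash
python3 - <<'E'
from h import *
y=-.235
print(go(np.array([.4275,-.152,.14])-.05*np.array([np.cos(y),np.sin(y),0]),down(y)))
E
```

```text
[-1.6788e+01  5.7110e+00  7.6580e+00 -0.0000e+00  2.0000e-03  6.5000e-02]
```

Call:
step_arm(plan=[-4,1,0,0,0,0.065,-8,2,0,0,0,0.065,-12,4,2,0,0,0.065,-15,5,5,0,0,0.065,-16.8,5.7,7.7,0,0,0.065,-16.8,5.7,7.7,0,0,0.065,-16.8,5.7,7.7,0,0,0.065])

```text
time: 18.97
ee_pos: [0.3775, -0.1401, 0.1381]
tcp_rot: [-3.14, 0.006, -0.236]
contact_force: [-0.0, -0.6, 0.2]
grip_width: 0.899
```

```bash
python3 - <<'E'
from h import *
s=arm.get_state();print(s['time'],s['ee_pos'],s['tcp_rot'],s['grip_width'],abs(s['qd']).max())
Tt=tool();im=capture('wrist');cv2.imwrite('pics/w15.png',im[:,:,::-1]);K,T=cam('wrist',Tt);Ti=np.linalg.inv(Tt)
for c,a,b in slots(im,85): print(c.round(1),round(a),ray(c,K,T,.035).round(4),(Ti@np.r_[ray(c,K,T,.035),1])[:2].round(4))
E
```

```text
18.9667 [ 0.37746138 -0.14010652  0.1381396 ] [-3.1403273   0.00626497 -0.23632394] 0.8986884694069436 0.0991908245497407
[176.8   8. ] 1270 [ 0.5493 -0.11    0.035 ] [ 0.1606 -0.0694]
[502.  113.3] 461 [ 0.3905 -0.3885  0.035 ] [0.0715 0.2385]
[255.8 108.9] 256 [ 0.4503 -0.1578  0.035 ] [0.0755 0.0003]
[255.9 126. ] 246 [ 0.4346 -0.1541  0.035 ] [0.0595 0.0004]
[256.  142.5] 234 [ 0.419  -0.1505  0.035 ] [0.0435 0.0005]
[256.2 158.5] 231 [ 0.4034 -0.147   0.035 ] [0.0275 0.0007]
[506.8 212.1] 111 [ 0.2852 -0.3935  0.035 ] [-0.0298  0.268 ]
```

View pics/w15.png

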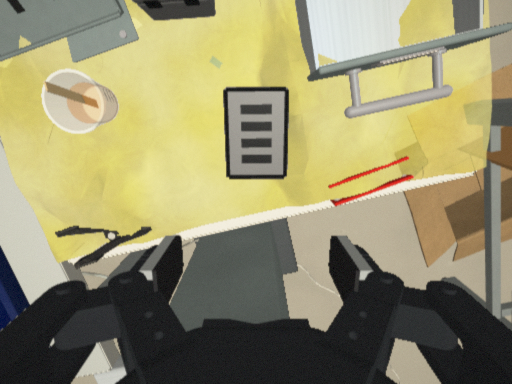

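Call:
step_arm(plan=[3,0.05,2,0,0,-0.008,5.1,0.05,5,0,0,-0.008,5.1,0.05,8,0,0,-0.008,5.1,0.05,10.5,0,0,-0.008,5.1,0.05,12,0,0,-0.008,5.1,0.05,13,0,0,-0.008,5.1,0.05,13.3,0,0,-0.008,5.1,0.05,13.3,0,0,-0.008])

```text
time: 19.68
ee_pos: [0.4288, -0.1526, 0.0071]
tcp_rot: [-3.141, 0.002, -0.227]
contact_force: [0.6, -0.1, 0.8]
grip_width: 0.897
```

```bash
python3 - <<'E'
from h import *
s=arm.get_state();print(s['time'],s['ee_pos'],s['tcp_rot'],s['grip_width'],s['contact_force'])
im=capture('side');cv2.imwrite('pics/s16.png',cv2.resize(im[130:280,140:300],None,fx=4.5,fy=3.8,interpolation=cv2.INTER_CUBIC)[:,:,::-1])
E
```

```text
19.6833 [ 0.42881137 -0.15255695  0.00705982] [-3.14134320e+00  1.71370808e-03 -2.26580737e-01] 0.8965536685025376 [ 0.63751226 -0.05869891  0.83766403]
```

View pics/s16.png

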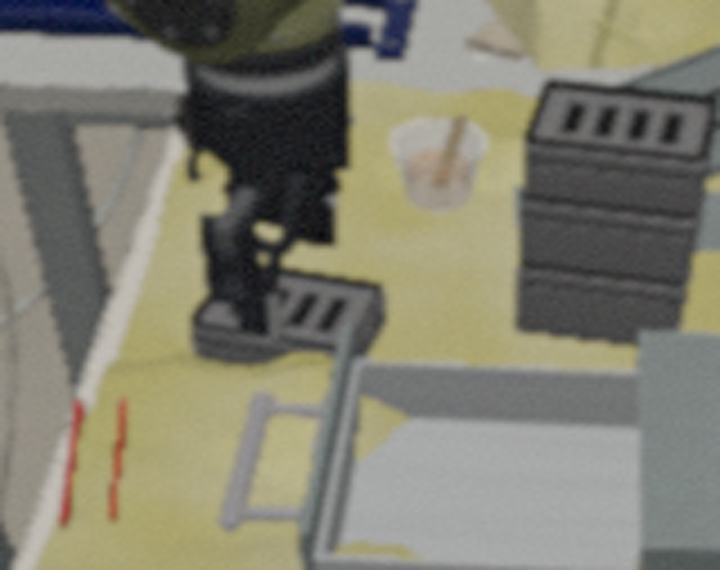

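Call:
step_arm(plan=[-0.1,0,0.4,0,0,0,-0.1,0,0.8,0,0,0,-0.1,0,1.2,0,0,0,-0.1,0,1.3,0,0,0])

```text
time: 20.07
ee_pos: [0.427, -0.1523, -0.0062]
tcp_rot: [-3.141, 0.002, -0.227]
contact_force: [-0.4, 1.0, -0.3]
grip_width: 0.9
```

Call:
step_arm(plan=[0,0,0,0,0,0,0,0,0,0,0,0,0,0,0,0,0,0,0,0,0,0,0,0], jaw=1, newtons=60)

```text
time: 20.4
ee_pos: [0.4271, -0.1524, -0.005]
tcp_rot: [-3.142, 0.002, -0.227]
contact_force: [-6.3, 2.1, 14.9]
grip_width: 0.687
```

```bash
python3 - <<'E'
from h import *
s=arm.get_state();print(s['time'],s['ee_pos'],s['tcp_rot'],s['grip_width'],s['contact_force'])
print(go([.505,-.104,.225],down(-.17)))
E
```

```text
20.4 [ 0.42713734 -0.15241917 -0.0049746 ] [-3.14157028e+00  1.51882379e-03 -2.26942972e-01] 0.6873925146540463 [-6.34040667  2.10916887 14.86463665]
[ 6.4620e+00 -6.4700e+00 -2.3007e+01 -0.0000e+00  2.0000e-03 -5.7000e-02]
```

Call:
step_arm(plan=[0,0,-2,0,0,0,0,0,-5,0,0,0,0,0,-9,0,0,0,0,0,-13,0,0,0,0,0,-17,0,0,0,0,0,-21,0,0,0,2,-2,-23,0,0,-0.03,5,-5,-23,0,0,-0.057,6.5,-6.5,-23,0,0,-0.057,6.5,-6.5,-23,0,0,-0.057,6.5,-6.5,-23,0,0,-0.057])

```text
time: 21.32
ee_pos: [0.5056, -0.1031, 0.2234]
tcp_rot: [-3.141, 0.003, -0.168]
contact_force: [-0.3, -0.4, -2.0]
grip_width: 0.684
```

```bash
python3 rel.py 17 .162 .040
```

```text
21.3167 [ 0.50557565 -0.10306851  0.22344661] [-3.14118334e+00  2.87337401e-03 -1.68438859e-01] 0.683695211385288 [-0.26517521 -0.35944372 -2.03688744] 0.02923393975082468
[257.2  57.8] 395 [0.1138 0.0014] [ 0.6174 -0.1235  0.157 ]
[257.1  79.2] 358 [0.0978 0.0013] [ 0.6016 -0.1207  0.157 ]
[257.1 100.2] 349 [0.0816 0.0014] [ 0.5856 -0.118   0.157 ]
[257.1 119.7] 323 [0.0658 0.0014] [ 0.57   -0.1154  0.157 ]
[286.1 163.3] 100 [0.0459 0.0154] [ 0.5483 -0.126   0.2634]
[255.5 205.6] 897 [0.0236 0.0001] [ 0.529  -0.1072  0.2634]
[255.6 234.2] 829 [0.0075 0.0002] [ 0.5131 -0.1046  0.2634]
[255.6 261.1] 779 [-0.0086  0.0002] [ 0.4972 -0.1018  0.2634]
[255.4 286.5] 733 [-0.0246  0.0001] [ 0.4814 -0.099   0.2634]
```

View pics/w17.png

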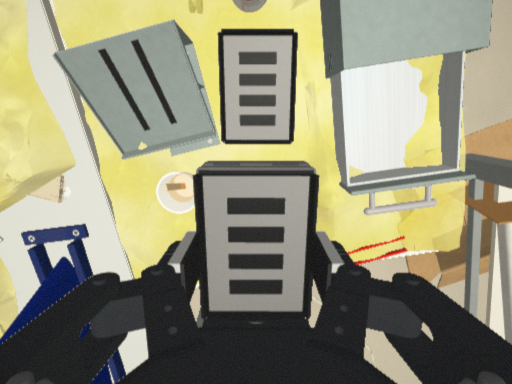

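Call:
step_arm(plan=[3,0.12,0,0,0,0,6,0.12,0,0,0,0,9.0,0.12,0,0,0,0,9.0,0.12,0,0,0,0,9.0,0.12,2,0,0,0,9.0,0.12,4,0,0,0,9.0,0.12,5.5,0,0,0,9.0,0.12,6.2,0,0,0,9.0,0.12,6.5,0,0,0,9.0,0.12,6.7,0,0,0,9.0,0.12,6.9,0,0,0,9.0,0.12,7.1,0,0,0])

```text
time: 22.37
ee_pos: [0.5941, -0.1203, 0.1538]
tcp_rot: [-3.141, 0.0, -0.17]
contact_force: [-0.0, 0.1, -2.4]
grip_width: 0.683
```

Call:
step_arm(plan=[0,0,0.1,0,0,0,0,0,0.2,0,0,0,0,0,0.2,0,0,0])

```text
time: 22.62
ee_pos: [0.5942, -0.1202, 0.1522]
tcp_rot: [-3.142, -0.0, -0.17]
contact_force: [-2.3, -0.1, 4.5]
grip_width: 0.681
```

Contact at the predicted height. Press slightly, release, retreat and check.

Call:
step_arm(plan=[0,0,0.1,0,0,0,0,0,0.1,0,0,0])

```text
time: 22.78
ee_pos: [0.5946, -0.1203, 0.1522]
tcp_rot: [3.141, -0.002, -0.17]
contact_force: [-3.7, 1.0, 11.7]
grip_width: 0.684
```

Call:
step_arm(plan=[0,0,0,0,0,0,0,0,0,0,0,0,0,0,0,0,0,0,0,0,0,0,0,0,0,0,-4,0,0,0,0,0,-8,0,0,0,-4,0,-11,0,0,0,-8,0,-11,0,0,0,-8,0,-11,0,0,0,-8,0,-11,0,0,0], jaw=0.1)

```text
time: 23.62
ee_pos: [0.514, -0.1064, 0.2612]
tcp_rot: [-3.141, -0.0, -0.17]
contact_force: [1.2, -0.0, -0.2]
grip_width: 0.899
```

```bash
python3 rel.py 18 .197 .04; python3 - <<'E'
from h import *
im=capture('side');cv2.imwrite('pics/s18.png',cv2.resize(im[90:260,180:380],None,fx=4,fy=3.4,interpolation=cv2.INTER_CUBIC)[:,:,::-1])
im=capture('scene');cv2.imwrite('pics/c18.png',cv2.resize(im[100:280,180:400],None,fx=3.6,fy=3.3,interpolation=cv2.INTER_CUBIC)[:,:,::-1])
E
```

```text
23.6167 [ 0.51396291 -0.10639617  0.26119198] [-3.14145804e+00 -2.12674061e-04 -1.70091307e-01] 0.8991672486471697 [ 1.21978904 -0.02230995 -0.23549902] 0.07742836638336367
[255.6  69.5] 387 [1.056e-01 1.000e-04] [ 0.6181 -0.1244  0.192 ]
[255.5  90.1] 358 [0.0897 0.    ] [ 0.6024 -0.1216  0.192 ]
[255.5 110.4] 337 [0.0735 0.0001] [ 0.5864 -0.1189  0.192 ]
[255.3 129.6] 324 [ 0.0576 -0.0001] [ 0.5707 -0.116   0.192 ]
```

View pics/s18.png

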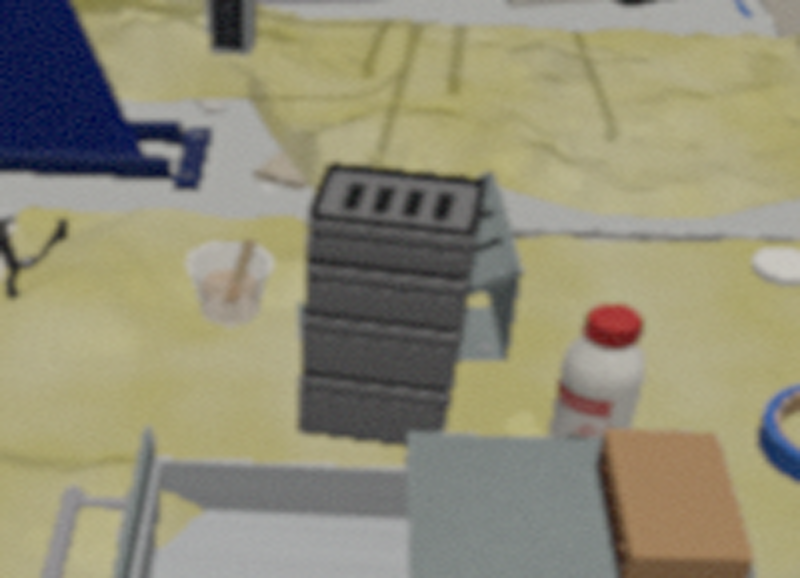

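View pics/c18.png

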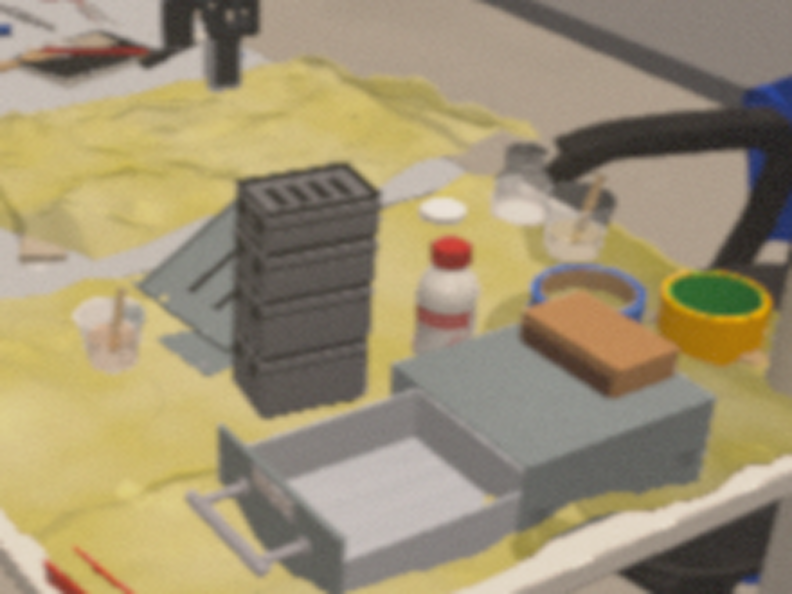

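View pics/w18.png

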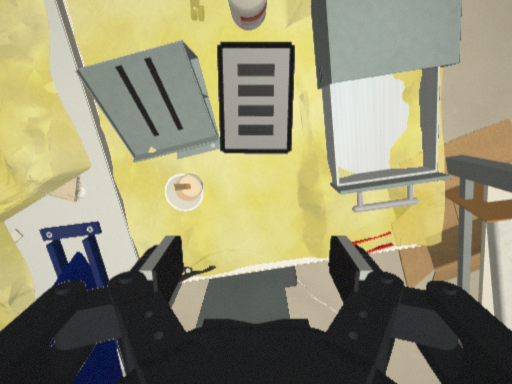

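```bash
python3 -c "
from rig import ticket
print(ticket.close_job())"
```

```text
the job is handed in; nothing more can be done
None
```

The column is built and handed in at about 24 s of the 67 s allowed. I opened the drawer to its stop and stacked the deep, middle and flat cases on the base case, pressing each lightly home and then releasing it.

**Seating:** each case met firm contact within about 0.5 mm of the tool height worked out for a full seat. Side and scene pictures show a straight column with level seams.

**Centring:** the lid centres measured base (0.592, -0.117), deep (0.593, -0.118), middle (0.594, -0.119), flat (0.594, -0.120). Each is under 2 mm from the one below, with headings within about 0.02 rad of each other. The four lid measurements drift slightly in one direction, within the camera calibration error.

**Surroundings:** the bottle, cup, block and hex keys look undisturbed, though I compared them only by eye. I did not re-measure the base case, as it was hidden under the stack. The gripper was clear of everything at hand-in.

**What went wrong or disagreed:**
- **First handle grasp:** it closed on nothing, because the fingertips sit about 2 to 3 cm behind the stated TCP. I went lower, gripped the bar, and used the corrected depth for the later grasps.
- **Drawer stop:** the drawer met its stop at the end of the pull, with about 32 N along the slide and 35 N downward at the wrist.

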